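# Dip the gear unit's oil gauge

### The job

Check the gear unit with its gauge rod: slide the dust slide on top of it fully open to its stop, then take the long gauge rod with the round tab from the stand and put it gently down the guide tube, without forcing it, until its collar is seated on the mouth. Draw it out again and hold it level with its tip over the drip pan, clear of everything, to be read; finish while holding it there. The dust slide stays open, the short rod stays in the stand and the sample jars stay standing.

Things in the scene. Friction and masses are not known exactly. Their poses are not given: they have to be found in the camera images.
- gear_unit: fixed grey cast gear unit, about 125 x 155 mm and 106 mm high, with a round output shaft sticking out on its -x side; origin at the middle of its underside on the bench, z up. On its top, along its y axis, lies the dip port: a steel plate with two low rails (outer width 52 mm, tops 8 mm above the plate, 43 mm clear between them), the guide tube's mouth near its -y end and an end stop at its +y end.
- tube_mouth (a point): centre of the guide tube's mouth, 130 mm above the bench, on the flat steel face on which the collar seats; z up, y is the direction in which the dust slide opens. The bore is straight down, 12 mm wide with a 3 mm chamfer at the mouth (18 mm wide at the face), guided for 70 mm and deep enough for the long rod.
- dust_slide (a joint): how far the dust slide is open (m): 0 = shut over the mouth, 0.050 = fully open at its stop; it starts within 8 mm of shut and moves along the unit's +y. It takes about 2 N to slide and stays where it is left. The slide is a flat aluminium plate 40 x 50 x 4 mm lying on the port's face.
- slide_tab (a point): centre of the upright tab of the dust slide by which it is pushed or pinched: 26 mm across, 10 mm thick along the sliding direction (the y axis of this point), 30 mm high; its top is 15 mm above this point, the plate's top 14 mm below it.
- rod_tab (a point): centre of the round black tab of the long gauge rod: a disc 40 mm in diameter and 10 mm thick; the x axis of this point is the disc's axis (square to its flat sides), z runs along the rod from tip to tab. The rod is of steel, 8 mm thick with a tapered tip, about 0.09 kg, turns freely in stand and tube.
- rod_collar (a point): centre of the underside of the long rod's collar (26 mm in diameter, 6 mm thick), 37 mm below the tab's centre along the rod; a 9 mm neck joins collar and tab. In the stand it rests 136 mm above the bench.
- rod_tip (a point): tip of the long rod, on its axis, 110 mm below the collar's underside and 147 mm from the tab's centre.
- gauge_stand: fixed dark steel stand, 56 x 164 mm and 136 mm high, origin at the middle of its underside; two 13 mm holes in its top plate, 48 mm either side of the middle along its y axis, in which the two rods hang by their collars (which rod is in which hole changes). A rod must be lifted 110 mm to leave its hole.
- short_rod: the other rod in the stand: 62 mm long below its 26 mm collar, with a T-bar grip 50 mm wide, 27 mm above the collar's underside at its top; origin at the centre of the collar's underside. Not used.
- pan_middle (a point): middle of the floor of the drip pan, a round shallow pan of plain metal, 196 mm wide and 16 mm high, loose on the bench. Behind it and to the right stands a big fixed mill (see toggle_clamp): come over the pan from the robot's side, not from the mill's.
- sample_jar_a: sample jar with a yellowish lid, 42 mm wide, 106 mm high, origin at its underside; stands behind the pan, not used.
- sample_jar_b: sample jar with a black lid, 40 mm wide, 105 mm high, origin at its underside; stands behind the pan, not used.
- toggle_clamp: clamp at the bench edge, 105 mm high, within 65 mm of its origin (its base); not used. Keep the arm off the mill: its tray, 0.2 m high, begins at world x = 0.54 for y < 0.02; above 0.38 m its shaft and lid hang forward to x = 0.61 for y from -0.51 to -0.16, a handle 0.65 m up to x = 0.50 at y = -0.25. A fence 14 mm high runs between stand and mill.
There are look-alikes about, which are no part of the job. Leave any pink or yellow look-alike of the sample_jar_b alone.

How it is judged (in metres and radians):
On the way, in this order (a step that is already met when the one before it is completed fails the run):
1. the dust slide is fully open at its stop (value of joint dust_slide above 0.046 m), for 0.1 s.
2. the long rod is down the guide tube with its collar seated on the mouth (z of rod_collar in the frame of tube_mouth below 0.003 m and horizontal distance between rod_collar and tube_mouth below 0.005 m and angle between rod_tab's own z axis and vertical below 0.12 rad), for 0.2 s.
3. the long rod is drawn out, its tip clear above the mouth (z of rod_tip in the frame of tube_mouth above 0.005 m), for 0.1 s.
At the end, for the whole second after the job is handed in: The fingers hold the long rod still and level within 11 degrees, its tip 60 to 450 mm above the bench and within 85 mm of the pan's middle seen from above, touching nothing else; the dust slide is open over 44 mm, the short rod hangs in the stand, both jars stand (angle between rod_tab's own z axis and vertical between 1.37 and 1.77 rad and horizontal distance between rod_tip and pan_middle below 0.085 m and height (world z) of rod_tip between 0.06 and 0.45 m and linear speed of gauge_rod below 0.03 m/s and contact force between the fingers and gauge_rod above 1 N and contact force between gauge_rod and gear_unit below 0.1 N and contact force between gauge_rod and drip_pan below 0.1 N and contact force between gauge_rod and gauge_stand below 0.1 N and value of joint dust_slide above 0.044 m and distance between short_rod and gauge_stand below 0.155 m and angle between short_rod's own z axis and vertical below 0.15 rad and angle between each of sample_jar_a, sample_jar_b's own z axis and vertical below 0.2 rad); the arm keeps its last pose, push and grip.
It fails at once if the rod is forced into the gear unit (over 60 N) (contact force between gauge_rod and gear_unit above 60 N).
It fails at once if a sample jar is knocked over (angle between any of sample_jar_a, sample_jar_b's own z axis and vertical above 0.6 rad).
It also fails if it takes over 64 s, if anything falls off the work surface, if the arm or the gripper's body presses on something with over 40 N, if the wrist force passes 120 N, or if a joint passes its speed limit or range.

### The arm

A 6-joint arm with a two-finger parallel gripper is mounted at the origin on a cart in front of the work surface, level with it; the furniture and walls round the work are solid. World frame = base frame: x ahead of the robot, y to its left, z up, the work surface at z = 0. Lengths are in mm, angles in rad, forces in N, time in s.
With the tool pointing down it reaches from about 150 to 775 mm from the base axis. Payload 6.1 kg.
Tool frame: the origin (TCP) lies midway between the tips of the shut fingers; the grasp point (between the pads) lies 19 mm behind it (bot.grasp_offset is the distance from the TCP to the grasp point, in mm); x points along the fingers, y is the direction in which the jaws open and shut, and the axes are right-handed (so a half turn about x gives the same grasp; the last joint's range is limited). The gripper opens to 85 mm and grips with 20 to 120 N. Pads are 22 mm wide; open, the fingers measure 114 mm over their backs; the gripper's body (76 mm by 85 mm) begins 54 mm behind the grasp point. The pads swing forward as they close: fully open they stand 13 mm farther back than shut.
Start: joints at [-1.147, 0.126, -0.04, 1.405, 0, 1.571], TCP at [215.886, -478.541, 231.295] pointing down, gripper open.
Joint ranges: [-2.72, 2.72], [-0.95, 1.95], [-1.27, 1.35], [-1.78, 2.02], [-1.46, 1.47], [-3.14, 3.14]. Speed limits (rad/s): [2.39, 2.39, 3.01, 3.14, 3.14, 3.14].

### API

Orientations are given as a unit quaternion [x, y, z, w].
In Python, from cell import get_state, imaging, finish_job, bot gives the robot as it stands. The module is installed in compiled form; this text tells all that it offers.
- The arm moves only by the tool play_rows, never from a script. Its argument "deltas" is a list that holds one entry, the list of rows, each a list of 4 numbers: the shift along the world's x, y, z normalised to -1 to 1, where 1 is 50 mm, then the turn about the world's z normalised to -1 to 1, where 1 is 0.1 rad. A call has 1 to 10 rows; each row shifts and turns the pose as measured when the row begins; what a row does not reach is not made up. A row lasts 1/8 s, in which the tool goes at most 62.5 mm and 10.7 degrees, less where a joint would pass 70% of its speed; a pose out of reach is approached as far as the arm can. A call with a number of a shift or a turn outside -1 to 1 is refused whole. A call with a gripper value outside its range is refused whole. "jaw" is the gripper's target within -1 to 1 (shut at 1, half-way at 0, fully open at -1), set as the call begins (left out, the last holds). The fingers move at their own pace and stop on an object; "force" is the grip in N (left out, the last holds). Time passes only in rows, so rows that do not move let the fingers close. It gives the time, the measured TCP pose, the force and the opening at its end, in the units of the state.
- get_state(): the state, without advancing time (a new reading comes with each control period).
- imaging.get_image(name): name is "scene" or "top" or "wrist"; returns the picture (384x512x3 uint8, red, green, blue); there is no depth.
- imaging.camera_params(name): a dict with "mtx" (3x3 intrinsics, pixels), "dist_coeffs" ([k1, k2, p1, p2, k3] as OpenCV has them; the pictures are not rectified), "R" (3x3) and "t" (3): a world point X has camera coordinates R X + t. Camera axes: x right, y down, z forward; pixel columns grow to the right and rows downward; lengths in mm; the calibration is good to about 2 mm. A picture is of the moment at which its call begins: read the wrist's pose just before it. camera_params takes no time and is no camera call; for the wrist camera it gives the pose at the moment of the call.
- finish_job(): hands the job in, once; it reports no verdict.
The state is a dict: "time_s": time; "joint_positions": joint angles; "qd": joint speeds; "joint_efforts": joint torques, N m; "position": TCP position; "tcp_rot": TCP orientation; "contact_force": force on the tool from outside, world axes, zero at the start; "ft_torque": the same for the moment, N m; "opening": opening from 0.0 (shut) to 1.0 (fully open).
Only numpy, scipy, OpenCV 4.12 (cv2) and the standard library are available. Lean on these libraries where they do the work, as an engineer would, in place of code of your own. Each camera call takes 0.05 s, during which the arm holds its last target.

## Working session

There is one attempt and no reset: what is moved stays moved. The work goes in short steps, Python scripts to look and compute and a tool call to move; the robot and the scene stay as the last step left them, time stands still between calls to the robot, and variables do not carry over. Pictures are saved under pics/ and viewed, and the job is handed in when it is done.

Besides the shell and the picture viewer there is one more tool, called after "Call:" as a command line: name --argument value ..., lists and objects as JSON in quotes. play_rows: Moves the arm, as the interface text tells. Its arguments: {"type":"object","properties":{"deltas":{"type":"array","items":{"type":"array","items":{"type":"array","items":{"type":"number","minimum":-1,"maximum":1}}}},"jaw":{"type":"number"},"force":{"type":"number"}},"required":["deltas"]}

```bash
mkdir -p pics; cat > h.py <<'E'
import numpy as np, cv2
from cell import get_state, imaging, finish_job, bot
def snap(n,f):
    p=imaging.camera_params(n); im=imaging.get_image(n); cv2.imwrite(f'pics/{f}.png',im[:,:,::-1]); np.savez(f'pics/{f}.npz',im=im,**{k:np.array(v) for k,v in p.items()}); return im,p
def load(f):
    d=np.load(f'pics/{f}.npz'); return d['im'],d
def ray(p,u,v):
    q=cv2.undistortPoints(np.array([[[u,v]]],float),np.array(p['mtx'],float),np.array(p['dist_coeffs'],float))[0,0]
    R=np.array(p['R']);t=np.array(p['t']).ravel()
    c=-R.T@t; d=R.T@np.array([q[0],q[1],1]); return c,d/np.linalg.norm(d)
def onz(p,u,v,z):
    c,d=ray(p,u,v); return c+d*(z-c[2])/d[2]
def tri(*rs):
    A=0;b=0
    for c,d in rs:
        M=np.eye(3)-np.outer(d,d);A=A+M;b=b+M@c
    X=np.linalg.solve(A,b); return X,[np.linalg.norm(np.cross(X-c,d)) for c,d in rs]
def proj(p,X):
    r,_=cv2.Rodrigues(np.array(p['R'],float)); return cv2.projectPoints(np.array(X,float).reshape(-1,1,3),r,np.array(p['t'],float),np.array(p['mtx'],float),np.array(p['dist_coeffs'],float))[0].reshape(-1,2)
def crop(f,x0,y0,x1,y1,s,o):
    im,_=load(f); c=cv2.resize(im[y0:y1,x0:x1],None,fx=s,fy=s,interpolation=cv2.INTER_CUBIC); cv2.imwrite(f'pics/{o}.png',c[:,:,::-1])
E
python3 - <<'E'
from h import *
for n in ['scene','top','wrist']:
    im,p=snap(n,n+'0'); print(n,np.round(-np.array(p['R']).T@np.array(p['t']).ravel()),np.round(np.array(p['R'])[2],2))
print(get_state(), bot.grasp_offset)
E
```

```text
scene [-208.  617. 1178.] [ 0.55 -0.41 -0.73]
top [ 424.   30. 1249.] [ 0.12 -0.   -0.99]
wrist [ 290. -445.  373.] [-0.29 -0.13 -0.95]
{'time_s': 0.15, 'joint_positions': array([-1.14702687e+00,  1.26306195e-01, -4.03862137e-02,  1.40541247e+00,
        1.49258727e-05,  1.57079687e+00]), 'qd': array([-0.00027123, -0.00123015,  0.00571086,  0.00072566,  0.00100818,
        0.00011719]), 'joint_efforts': array([-1.01932412e-03, -4.36275351e+01,  3.53149545e+01,  1.35715096e-02,
       -2.68782509e-05,  1.19041050e-05]), 'position': array([ 215.75104723, -478.26546483,  230.66872006]), 'tcp_rot': array([-0.69120101, -0.14915975,  0.69138528, -0.14825294]), 'contact_force': array([ 0.58494306, -0.42824305,  0.17270211]), 'ft_torque': array([0.0174316 , 0.03815941, 0.0525965 ]), 'opening': 0.9979901177994804} 18.700000000000003
```

View pics/scene0.png

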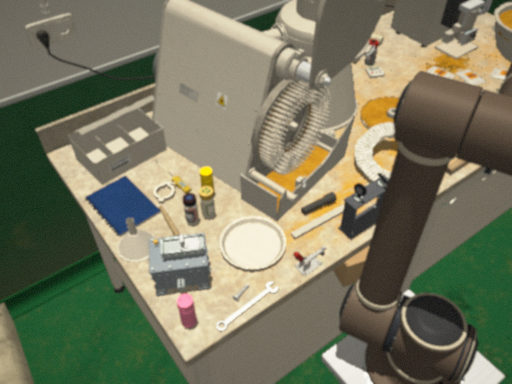

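View pics/top0.png

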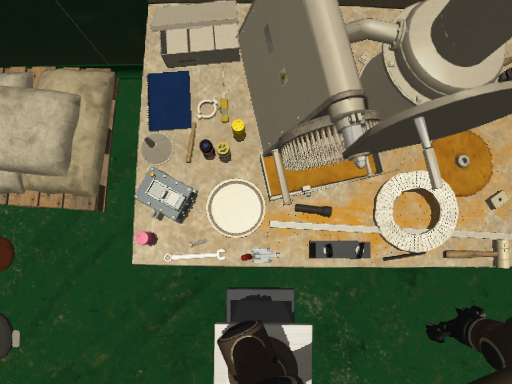

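View pics/wrist0.png

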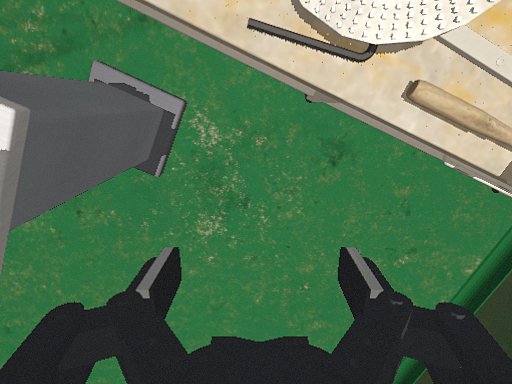

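```bash
python3 - <<'E'
from h import *
crop('top0',130,130,290,270,5,'t_a'); crop('top0',290,220,390,270,8,'t_b'); crop('scene0',110,150,300,330,4,'s_a'); crop('scene0',330,160,400,250,7,'s_b')
E
```

```text
(no output)
```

View pics/t_a.png

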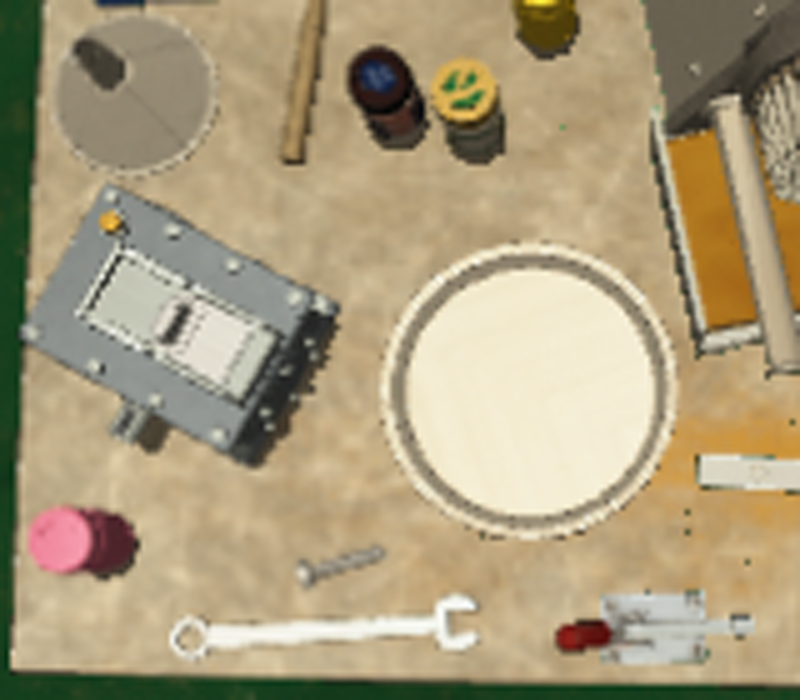

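View pics/t_b.png

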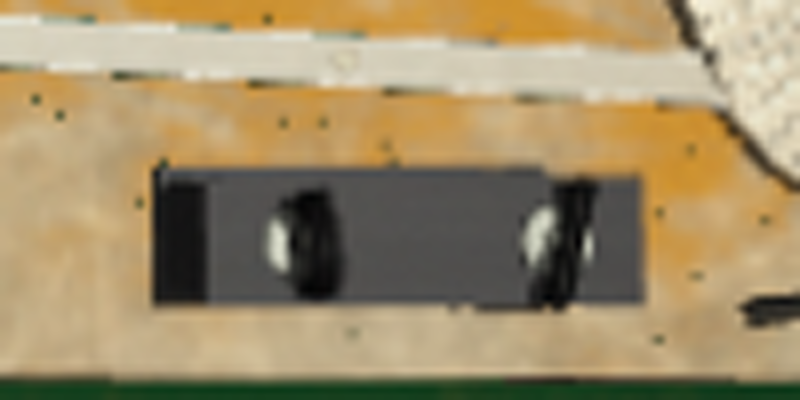

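View pics/s_a.png

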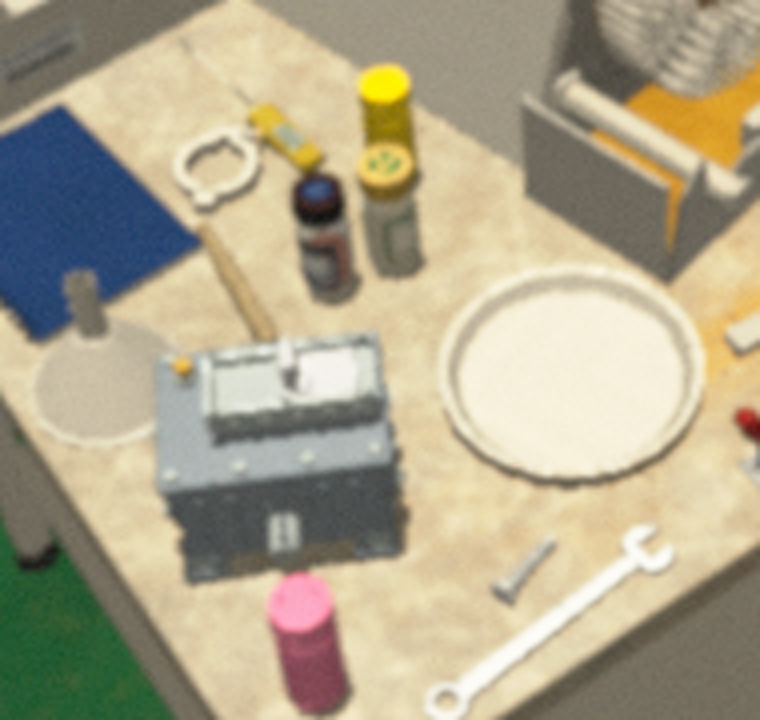

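View pics/s_b.png

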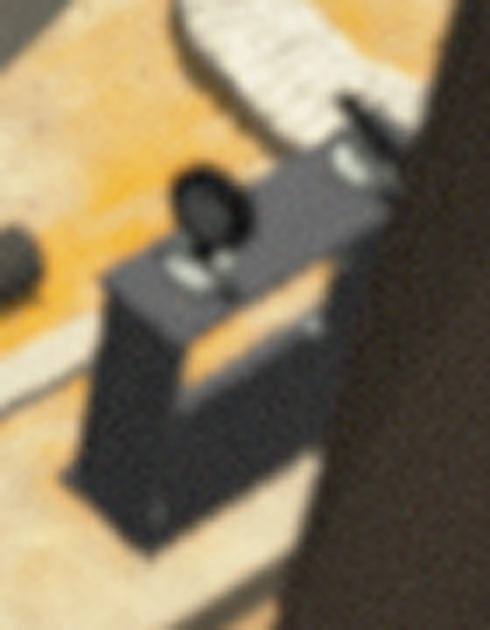

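```bash
python3 - <<'E'
from h import *
from scipy.spatial.transform import Rotation as Ro
im,p=load('top0'); im2,q=load('scene0')
print(np.round(Ro.from_quat(get_state()['tcp_rot']).as_matrix(),3))
a=lambda x,y:(130+x/5,130+y/5); b=lambda x,y:(290+x/8,220+y/8)
sa=lambda x,y:(110+x/4,150+y/4); sb=lambda x,y:(330+x/7,160+y/7)
print('pan',onz(p,*a(530,390),16), onz(q,*sa(572,372),16))
print('stand', [np.round(onz(p,*b(*c),136)) for c in [(205,170),(643,175),(640,303),(205,303)]])
print('disc tri',tri(ray(p,*b(318,243)),ray(q,*sb(211,208))))
print('tab tri',tri(ray(p,*a(177,322)),ray(q,*sa(289,362))))
print('tab z', onz(p,*a(180,318),163))
print('port corners z138',[np.round(onz(p,*a(*c),138)) for c in [(118,247),(283,343),(245,405),(80,313)]])
print('unit corners z106',[np.round(onz(p,*a(*c),106)) for c in [(110,190),(338,305),(250,460),(25,335)]])
print('jars', onz(p,*a(382,78),105), onz(p,*a(465,92),106))
print('pink', onz(p,*a(62,540),100))
print('bench edge', onz(p,180,265,0),onz(p,133,220,0))
E
```

```text
[[-0.001  0.411 -0.912]
 [ 0.001 -0.912 -0.411]
 [-1.    -0.001 -0.   ]]
pan [524.53953359  94.4473172   16.        ] [518.75682139  99.68817036  16.        ]
stand [array([ 419., -149.,  136.]), array([ 419., -313.,  136.]), array([ 371., -311.,  136.]), array([ 371., -149.,  136.])]
disc tri (array([ 394.28074742, -183.37243372,  170.03672146]), [np.float64(0.6157823157911475), np.float64(0.6157823157909735)])
tab tri (array([552.54953516, 299.80395547, 146.47038231]), [np.float64(1.9822981739976462), np.float64(1.9822981739976486)])
tab z [551.69081267 292.54217885 163.        ]
port corners z138 [array([597., 338., 138.]), array([540., 236., 138.]), array([503., 257., 138.]), array([557., 359., 138.])]
unit corners z106 [array([638., 354., 106.]), array([568., 209., 106.]), array([472., 260., 106.]), array([546., 403., 106.])]
jars [711.26164157 186.33074482 105.        ] [702.66810458 134.0657399  106.        ]
pink [421.10550765 375.55569051 100.        ]
bench edge [334.70165405 276.4393979    0.        ] [480.22634445 440.43285245   0.        ]
```

Call:
play_rows --deltas '[[[0.2, 0.4, 0.8, 0.7], [0.4, 0.8, 0.5, 1], [0.4, 0.9, 0.3, 1], [0.3, 1, 0, 1], [0.3, 1, 0, 1], [0.3, 1, 0, 1], [0.2, 1, 0, 1], [0.2, 1, 0, 0], [0.2, 1, 0, 0], [0.2, 1, 0, 0]]]' --jaw 1

```text
time_s: 1.4
position: [351.2, -11.5, 309.5]
tcp_rot: [-0.601, -0.374, 0.602, -0.37]
contact_force: [1.2, -0.6, -0.1]
opening: 0.002
```

Call:
play_rows --deltas '[[[0.5, 1, 0, 0], [0.6, 1, 0, 0], [0.6, 1, 0, 0], [0.6, 1, 0, 0], [0.6, 0.6, 0, 0], [0, 0, 0, 0]]]'

```text
time_s: 2.15
position: [498.4, 230.6, 307.3]
tcp_rot: [-0.599, -0.375, 0.601, -0.373]
contact_force: [-0.5, -0.3, -0.1]
opening: -0.0
```

```bash
python3 - <<'E'
from h import *
im,p=snap('wrist','w1'); print(get_state()['position'])
X,_=tri; 
E
python3 - <<'E'
from h import *
im,p=load('w1'); print(np.round(-np.array(p['R']).T@np.array(p['t']).ravel()))
crop('w1',0,0,512,384,1.5,'w1b')
E
```

```text
[497.47170955 229.56604964 307.89968422]
[534. 303. 450.]Traceback (most recent call last):
  File "<stdin>", line 3, in <module>
TypeError: cannot unpack non-iterable function object
```

View pics/w1b.png

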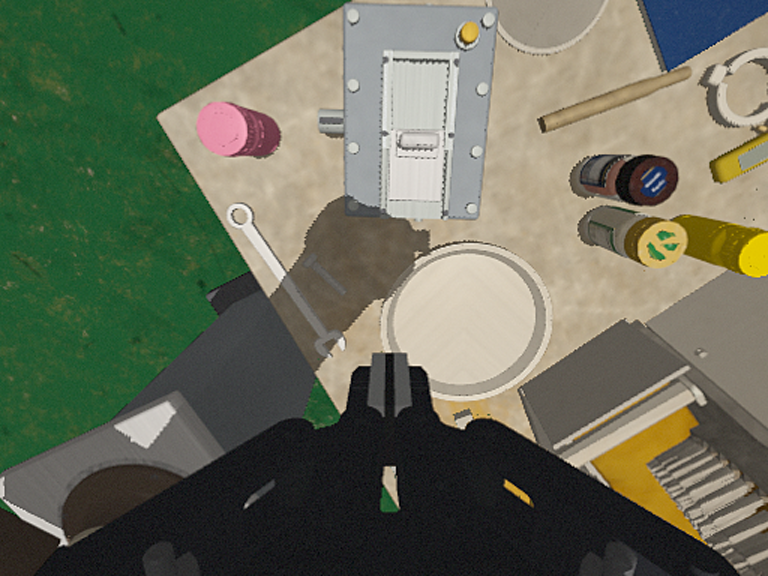

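```bash
python3 - <<'E'
from h import *
crop('w1',220,0,340,155,5,'w1c'); import cv2; im=cv2.imread('pics/w1c.png'); print(im.shape); cv2.imwrite('pics/w1c.png',cv2.resize(im[100:,:],None,fx=.9,fy=.9))
E
```

```text
(775, 600, 3)
```

View pics/w1c.png

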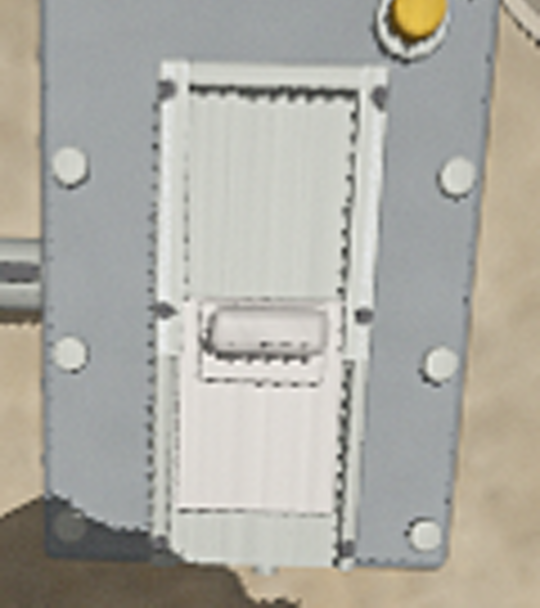

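```bash
python3 - <<'E'
from h import *
im,p=load('w1'); c=lambda x,y:(220+x/4.5,20+y/4.5)
for n,xy,z in [('tabtop',(268,328),163),('pl nl',(180,508),134),('pl nr',(336,514),134),('pl fl',(187,297),134),('pl fr',(347,303),134),('rail out fl',(160,64),138),('fr',(388,70),138),('nl',(150,555),138),('nr',(357,566),138)]:
    print(n,np.round(onz(p,*c(*xy),z),1))
E
```

```text
tabtop [554.4 301.5 163. ]
pl nl [519.  272.6 134. ]
pl nr [553.4 254.1 134. ]
pl fl [542.1 316.  134. ]
pl fr [575.6 298.1 134. ]
rail out fl [557.6 361.7 138. ]
fr [602.5 338.4 138. ]
nl [507.3 265.9 138. ]
nr [552.7 240.7 138. ]
```

Call:
play_rows --deltas '[[[0.42, 0.43, -0.5, 0], [0.42, 0.43, -0.6, 0], [0, 0, -0.7, 0], [0, 0, -0.6, 0], [0, 0, -0.5, 0], [0, 0, -0.3, 0], [0, 0, 0, 0]]]'

```text
time_s: 3.08
position: [536.3, 265.6, 148.4]
tcp_rot: [0.602, 0.372, -0.601, 0.371]
contact_force: [-0.1, 1.0, -0.1]
opening: -0.002
```

```bash
python3 - <<'E'
from h import *
im,p=snap('wrist','w2');print(get_state()['position']);crop('w2',100,50,400,300,2.5,'w2b')
E
```

```text
[536.82662652 265.83072469 149.3272276 ]
```

View pics/w2b.png

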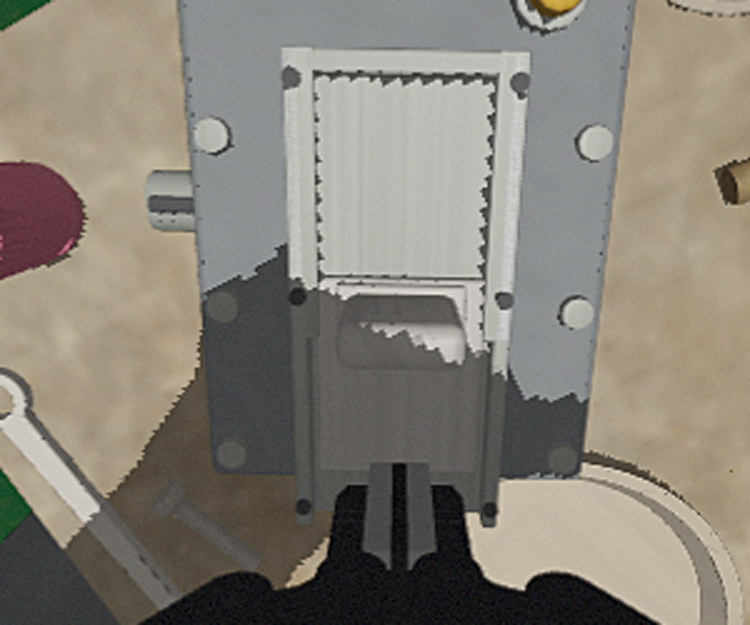

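Call:
play_rows --deltas '[[[0.11, 0.21, -0.05, 0], [0.11, 0.21, 0, 0], [0.11, 0.21, 0, 0], [0.11, 0.21, 0, 0], [0.11, 0.21, 0, 0], [0.11, 0.21, 0, 0]]]'

```text
time_s: 3.88
position: [569.7, 326.8, 149.2]
tcp_rot: [-0.6, -0.368, 0.604, -0.374]
contact_force: [-24.6, -43.3, 19.5]
opening: -0.001
```

Call:
play_rows --deltas '[[[0, 0, 0, 0]]]'

```text
time_s: 4.0
position: [569.1, 325.5, 149.3]
tcp_rot: [-0.598, -0.367, 0.606, -0.375]
contact_force: [-0.4, -0.8, 1.9]
opening: -0.002
```

```bash
python3 - <<'E'
from h import *
print(get_state()['position'],get_state()['contact_force'])
im,p=snap('wrist','w3');crop('w3',100,50,400,300,2.5,'w3b')
E
```

```text
[569.14080145 325.54755108 149.30249959] [-0.39693969 -0.75102483  1.85886418]
```

View pics/w3b.png

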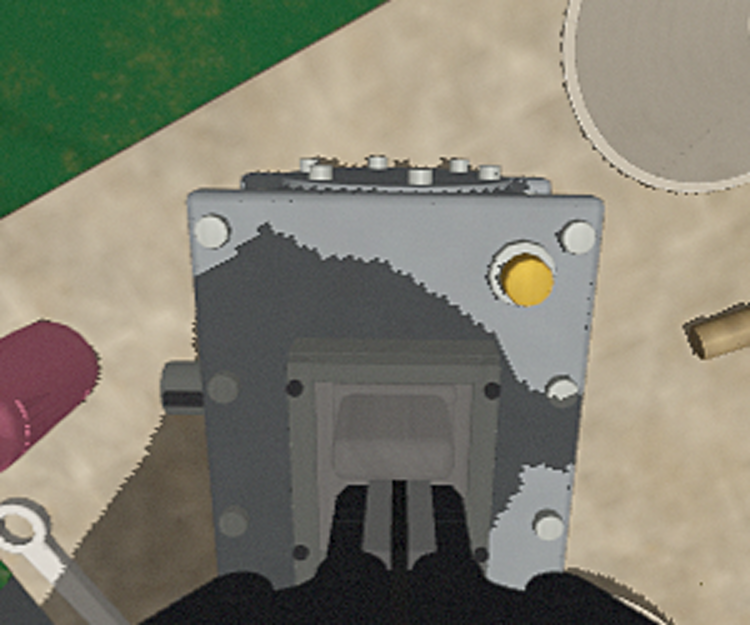

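Call:
play_rows --deltas '[[[-0.2, -0.4, 0, 0], [-0.2, -0.4, 0.6, 0], [-0.2, -0.4, 0.9, 0], [-0.3, -0.5, 0.9, 0], [-0.3, -0.4, 0.6, 0], [0, 0, 0, 0]]]'

```text
time_s: 4.8
position: [510.2, 223.5, 303.6]
tcp_rot: [-0.6, -0.369, 0.603, -0.374]
contact_force: [-0.1, -0.3, -0.5]
opening: 0.002
```

```bash
python3 - <<'E'
from h import *
im,p=snap('wrist','w4');print(get_state()['position']);crop('w4',150,0,350,200,3,'w4b')
E
```

```text
[510.31115975 223.87708272 301.82328058]
```

View pics/w4b.png

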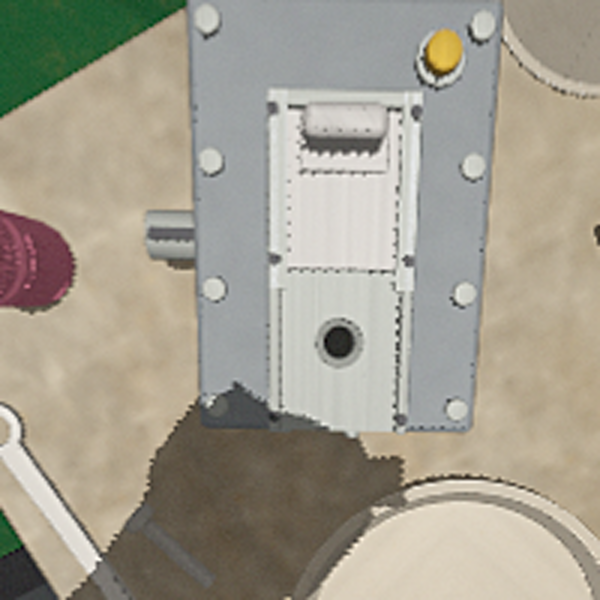

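```bash
python3 - <<'E'
from h import *
im,p=load('w4'); c=lambda x,y:(150+x/3,y/3)
for n,xy,z in [('mouth',(338.5,342),130),('tab',(345,120),163),('slide near',(340,269),134),('mark',(220,406),106)]: print(n,np.round(onz(p,*c(*xy),z),1))
crop('w4',235,80,295,145,10,'w4c')
im,p=snap('top','top1'); crop('top1',140,150,220,220,8,'t1')
E
```

```text
mouth [543.8 280.6 130. ]
tab [574.5 339.4 163. ]
slide near [555.3 302.8 134. ]
mark [489.7 278.5 106. ]
```

View pics/w4c.png

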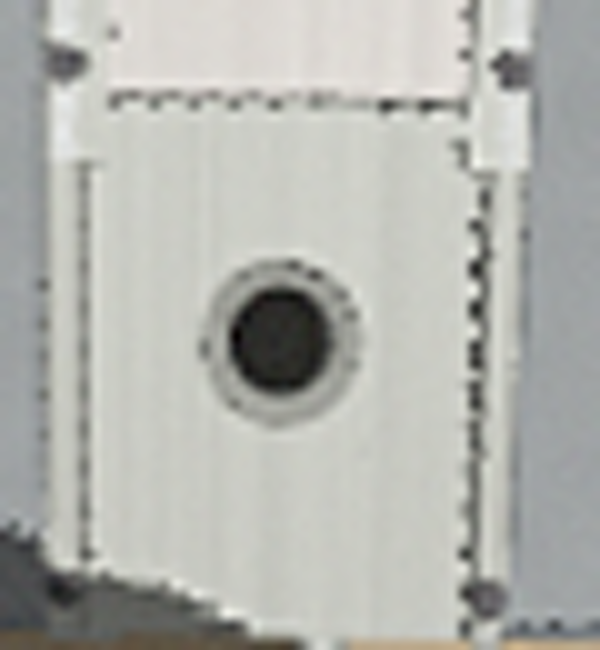

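View pics/t1.png

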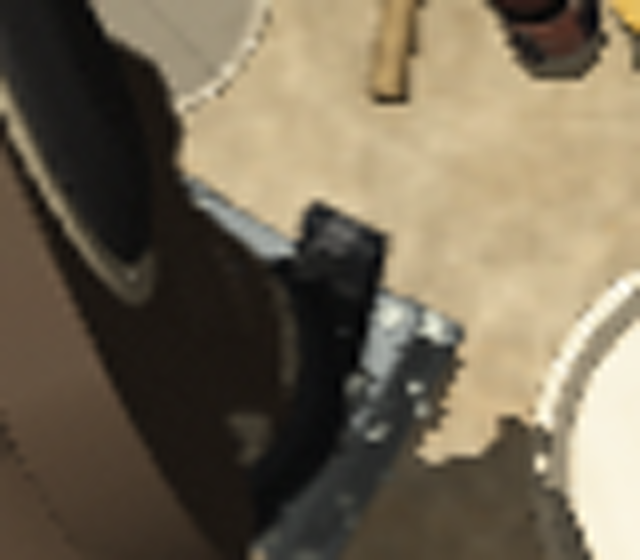

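Call:
play_rows --deltas '[[[-0.3, -0.5, 0.2, -1], [-0.3, -1, 0, -1], [-0.3, -1, 0, -1], [-0.3, -1, 0, -1], [-0.3, -1, 0, -1], [-0.3, -1, 0, -1], [-0.2, -1, 0, -1], [-0.2, -1, 0, -1], [0, -0.8, 0, -1], [0, 0, 0, -1]]]' --jaw 0

```text
time_s: 6.15
position: [400.9, -196.4, 289.8]
tcp_rot: [-0.696, -0.035, 0.717, -0.025]
contact_force: [0.9, 0.5, 0.3]
opening: 0.5
```

```bash
python3 - <<'E'
from h import *
im,p=snap('wrist','w5');print(get_state()['position'],get_state()['tcp_rot'],get_state()['opening']);crop('w5',0,0,512,384,1.5,'w5b')
im,p=snap('top','top2'); crop('top2',140,150,220,220,8,'t2')
E
```

```text
[ 400.85000112 -195.5949977   289.64314989] [-0.69566973 -0.0348813   0.71710968 -0.02409611] 0.49876747627525825
```

View pics/w5b.png

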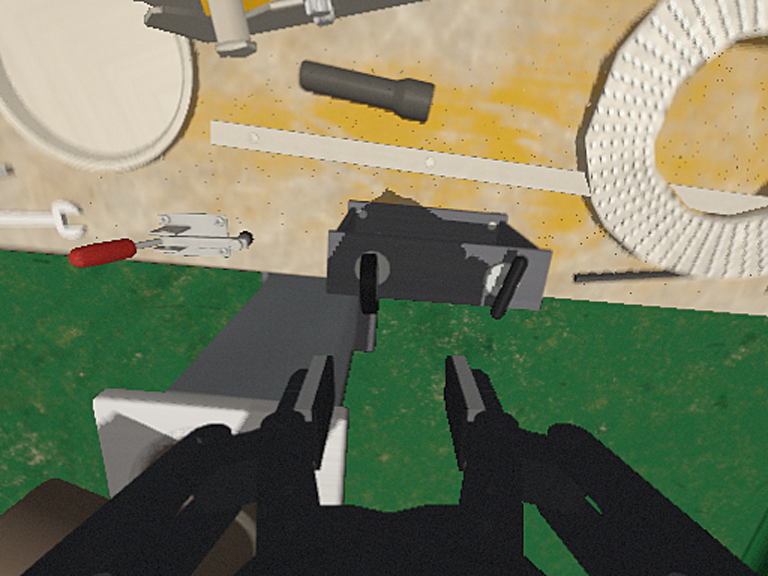

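View pics/t2.png

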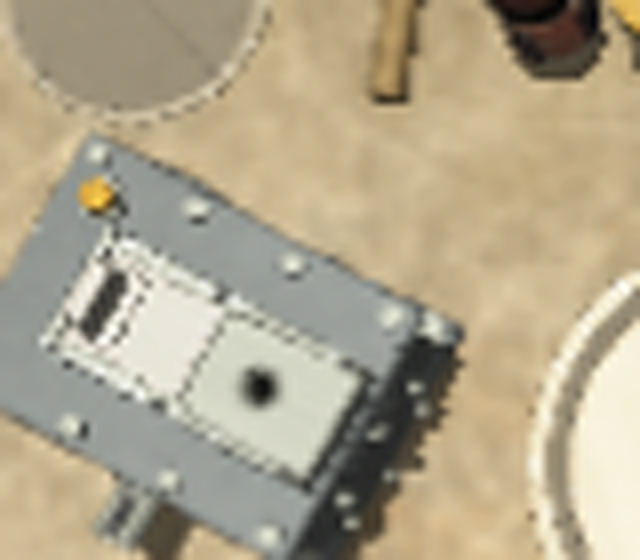

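```bash
python3 - <<'E'
from h import *
from scipy.spatial.transform import Rotation as Ro
im,p=load('w5'); i2,t=load('top2')
print(np.round(Ro.from_quat(get_state()['tcp_rot']).as_matrix(),3), get_state()['joint_positions'])
print('mouth top',onz(t,140+260/8-.4,150+387/8-.4,130))
crop('w5',200,120,380,225,4.4,'w5c')
crop('top2',290,220,390,270,8,'t2b')
E
```

```text
[[-0.031  0.09  -0.995]
 [ 0.014 -0.996 -0.091]
 [-0.999 -0.016  0.029]] [-4.51882466e-01  1.12572686e-02 -3.52689763e-02  1.55776314e+00
 -1.05960535e-03  2.59904889e+00]
mouth top [542.59286318 281.44094463 130.        ]
```

View pics/w5c.png

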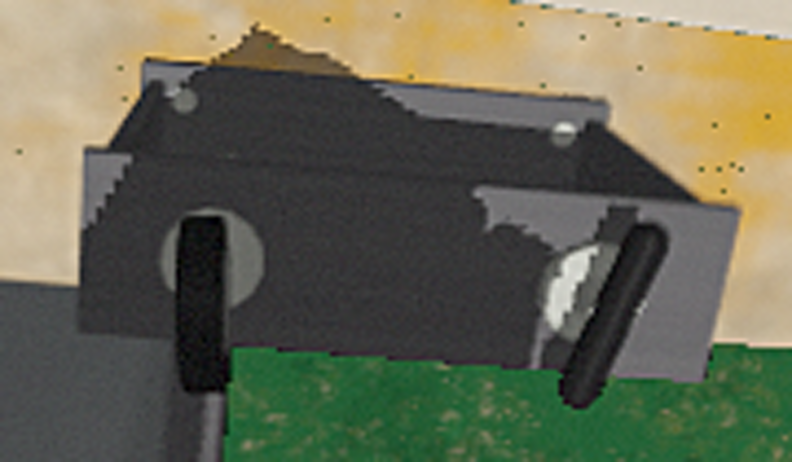

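```bash
python3 - <<'E'
from h import *
im,p=load('w5'); c=lambda x,y:(200+x/4.4,120+y/4.4)
print('collar',onz(p,*c(212,260),142)); 
for x,y in [(202,303),(203,218),(202,388)]:
  print('strip',[np.round(onz(p,*c(x,y),z),1) for z in (193,173,165)])
print('corners',[np.round(onz(p,*c(x,y),136),1) for x,y in [(85,148),(80,330),(742,208),(703,380)]])
E
```

```text
collar [ 395.69830609 -183.04020421  142.        ]
strip [array([ 402.3, -183.2,  193. ]), array([ 395.2, -182.5,  173. ]), array([ 392.3, -182.2,  165. ])]
strip [array([ 420.4, -182.2,  193. ]), array([ 414.9, -181.4,  173. ]), array([ 412.7, -181. ,  165. ])]
strip [array([ 383.1, -184.6,  193. ]), array([ 374.4, -183.9,  173. ]), array([ 371. , -183.7,  165. ])]
corners [array([ 419.7, -149.7,  136. ]), array([ 371.7, -150. ,  136. ]), array([ 419.1, -312.8,  136. ]), array([ 372.7, -313. ,  136. ])]
```

View pics/t2b.png

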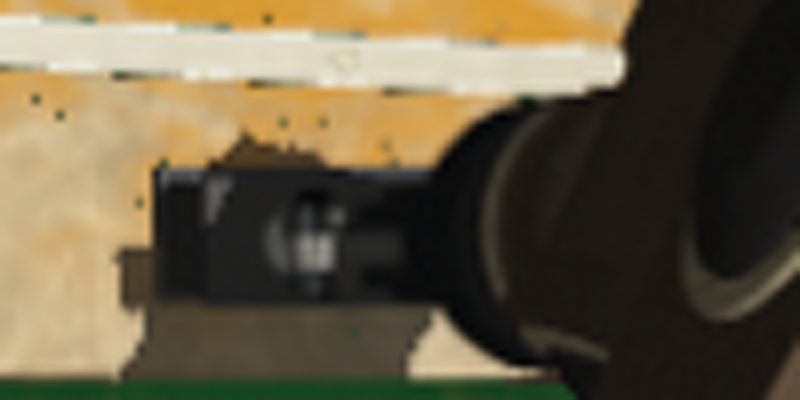

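Call:
play_rows --deltas '[[[-0.1, 0.25, -0.5, 0], [0, 0, -0.7, 0], [0, 0, -0.6, 0], [0, 0, -0.4, 0], [0, 0, 0, 0]]]' --jaw 0

```text
time_s: 6.88
position: [397.5, -178.1, 172.2]
tcp_rot: [-0.694, -0.045, 0.718, -0.032]
contact_force: [-0.0, -0.6, 0.3]
opening: 0.497
```

```bash
python3 - <<'E'
from h import *
im,p=snap('wrist','w6');print(get_state()['position'],get_state()['tcp_rot'],get_state()['contact_force']);crop('w6',150,150,380,330,3.4,'w6b')
E
```

```text
[ 397.89482991 -178.38891865  173.1745015 ] [-0.69413451 -0.04475467  0.71775084 -0.03174955] [-0.16356379 -0.4141953   0.67561953]
```

View pics/w6b.png

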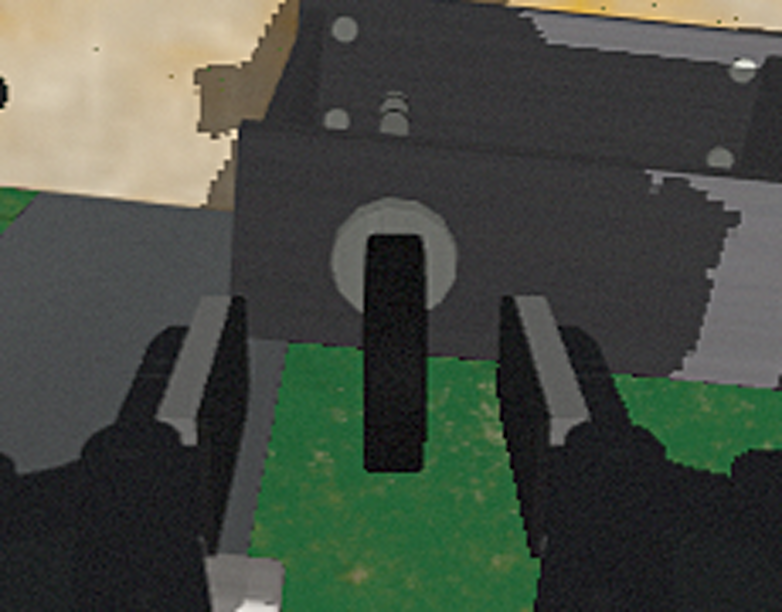

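Call:
play_rows --deltas '[[[-0.05, -0.08, -0.25, 0], [0, 0, -0.14, 0], [0, 0, 0, 0]]]'

```text
time_s: 7.3
position: [396.6, -182.7, 153.9]
tcp_rot: [-0.695, -0.045, 0.717, -0.033]
contact_force: [0.7, -1.1, 0.6]
opening: 0.5
```

Call:
play_rows --deltas '[[[0, 0, 0, 0], [0, 0, 0, 0], [0, 0, 0, 0], [0, 0, 0, 0]]]' --jaw 1 --force 50

```text
time_s: 7.8
position: [396.9, -183.0, 154.8]
tcp_rot: [-0.695, -0.045, 0.716, -0.033]
contact_force: [-0.8, 0.1, -1.2]
opening: 0.111
```

```bash
python3 - <<'E'
from h import *
im,p=snap('wrist','w7');print(get_state());crop('w7',150,150,380,330,3.4,'w7b')
E
```

```text
{'time_s': 7.85, 'joint_positions': array([-4.32476436e-01,  5.40331208e-04, -3.42306125e-01,  1.26206158e+00,
        7.09023890e-04,  2.59871886e+00]), 'qd': array([ 0.00073615,  0.00095257,  0.00060737, -0.00042646, -0.0014173 ,
       -0.00027396]), 'joint_efforts': array([-3.33886936e-03, -3.48249006e+01,  3.47749293e+01,  3.57693359e-01,
        2.78855856e-03, -4.92503079e-05]), 'position': array([ 396.93525322, -183.00318372,  154.77267437]), 'tcp_rot': array([-0.6953909 , -0.04487389,  0.71646373, -0.03312931]), 'contact_force': array([ 0.04903335,  0.98553987, -0.27257272]), 'ft_torque': array([-0.0189537, -0.0460949,  0.0052592]), 'opening': 0.10958172428418655}
```

View pics/w7b.png

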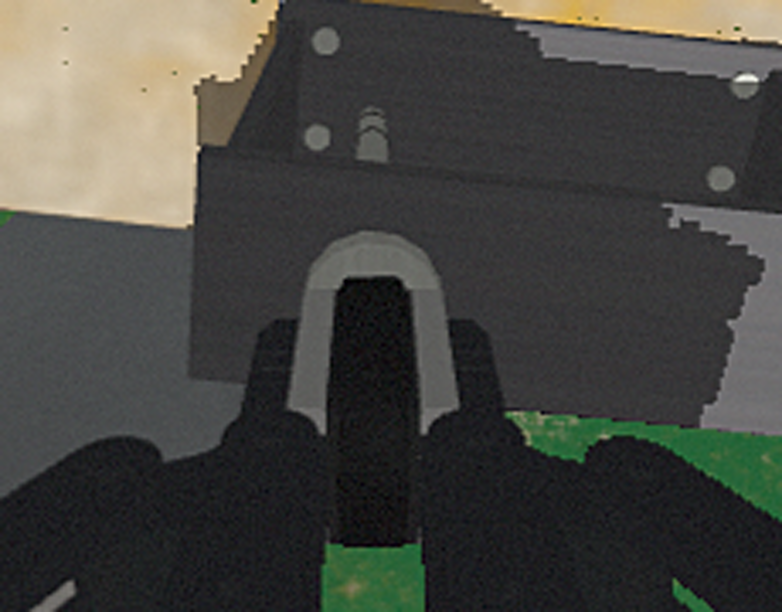

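Call:
play_rows --deltas '[[[0, 0, 0.4, 0], [0, 0, 0.7, 0], [0, 0, 0.8, 0], [0, 0, 0.8, 0], [0, 0, 0.6, 0], [0, 0, 0.2, 0]]]'

```text
time_s: 8.6
position: [395.8, -182.6, 333.5]
tcp_rot: [-0.695, -0.045, 0.717, -0.033]
contact_force: [0.2, 0.3, -1.6]
opening: 0.11
```

```bash
python3 - <<'E'
from h import *
im,p=snap('scene','s8');im,p=snap('wrist','w8');s=get_state();print(s['position'],s['tcp_rot'],s['contact_force'],s['opening']);crop('s8',300,60,512,260,3,'s8b')
E
```

```text
[ 395.66577401 -182.52196854  332.394473  ] [-0.69431732 -0.04529451  0.71749848 -0.03267711] [-0.15683088 -0.53592499 -1.0429725 ] 0.11052471260857635
```

View pics/s8b.png

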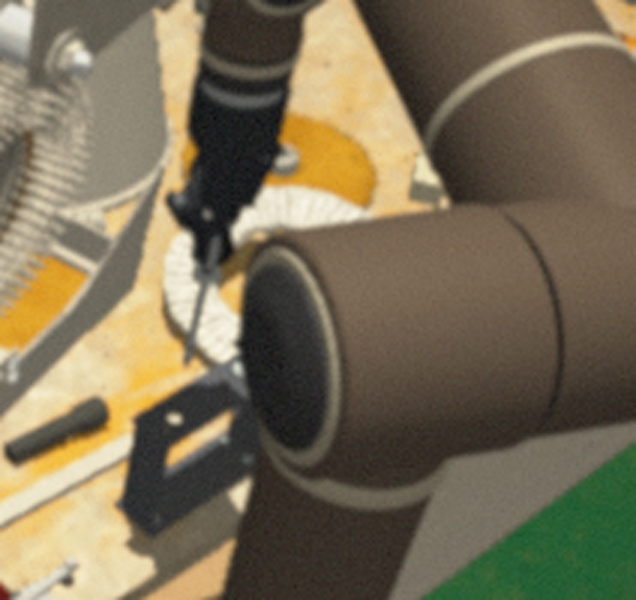

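View pics/w8.png

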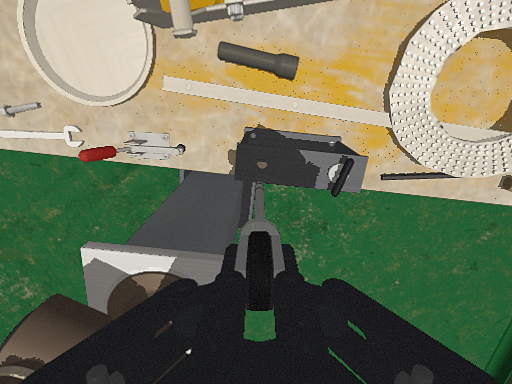

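Call:
play_rows --deltas '[[[0, 0.5, 0, 0.5], [0.1, 0.8, 0, 1], [0.2, 0.9, 0, 1], [0.3, 0.9, 0, 1], [0.35, 0.9, 0, 1], [0.35, 0.9, 0, 1], [0.35, 0.9, 0, 1], [0.35, 0.9, 0, 1], [0.3, 0.7, 0, 1], [0.2, 0.4, 0, 1]]]'

```text
time_s: 9.95
position: [518.6, 218.9, 314.0]
tcp_rot: [-0.583, -0.366, 0.626, -0.366]
contact_force: [-0.5, -0.6, -0.9]
opening: 0.107
```

```bash
python3 - <<'E'
from h import *
s=get_state();im,p=snap('wrist','w9');print(s['position'],s['tcp_rot'],s['contact_force'],s['opening'],s['joint_positions']);crop('w9',130,0,400,250,2.9,'w9b')
from scipy.spatial.transform import Rotation as Ro
print(np.round(Ro.from_quat(s['tcp_rot']).as_matrix(),3))
im,p=snap('scene','s9');crop('s9',110,150,250,330,3.3,'s9b')
E
```

```text
[518.63994541 218.85173764 313.97431863] [-0.58328798 -0.36555148  0.62646597 -0.36563319] [-0.52195577 -0.6212554  -0.94063863] 0.10663459913713039 [ 0.40382882  0.27207847  0.32056926  1.67974884 -0.00862087  2.45837379]
[[-0.052  0.885 -0.464]
 [-0.032 -0.465 -0.885]
 [-0.998 -0.031  0.052]]
```

View pics/w9b.png

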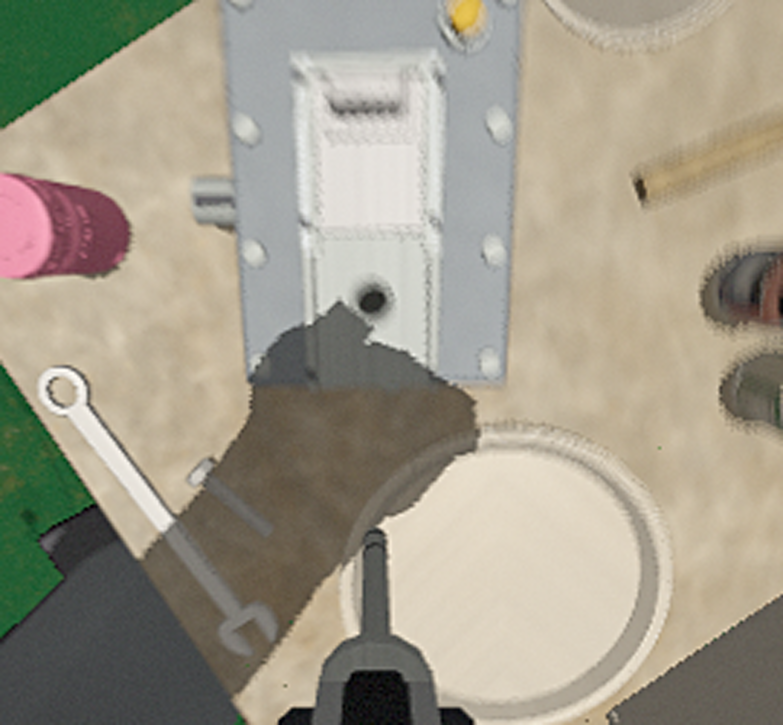

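View pics/s9b.png

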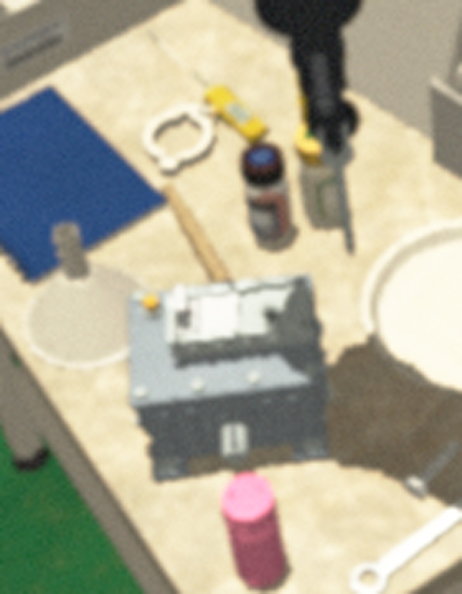

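Call:
play_rows --deltas '[[[0.15, 0.3, 0, 0], [0, 0, 0, 0], [0, 0, 0, 0]]]'

```text
time_s: 10.42
position: [526.0, 233.5, 311.3]
tcp_rot: [-0.583, -0.364, 0.629, -0.364]
contact_force: [-0.4, 0.3, 0.0]
opening: 0.111
```

```bash
python3 - <<'E'
from h import *
from scipy.spatial.transform import Rotation as Ro
s=get_state();im,p=snap('wrist','w10');print(s['position'],s['contact_force'],s['qd'])
print(np.round(Ro.from_quat(s['tcp_rot']).as_matrix(),3))
print('grip rot',np.round(Ro.from_quat([-.6953909,-.04487,.71646,-.03313]).as_matrix(),3))
crop('w10',180,60,340,260,4,'w10b')
E
```

```text
[526.01841873 233.54821147 311.34855706] [-0.38938711  0.28324786  0.00380808] [-0.00166685  0.00609021 -0.00266955 -0.00332201  0.00113302  0.00378763]
[[-0.056  0.882 -0.468]
 [-0.033 -0.47  -0.882]
 [-0.998 -0.034  0.056]]
grip rot [[-0.031  0.11  -0.993]
 [ 0.015 -0.994 -0.11 ]
 [-0.999 -0.018  0.029]]
```

View pics/w10b.png

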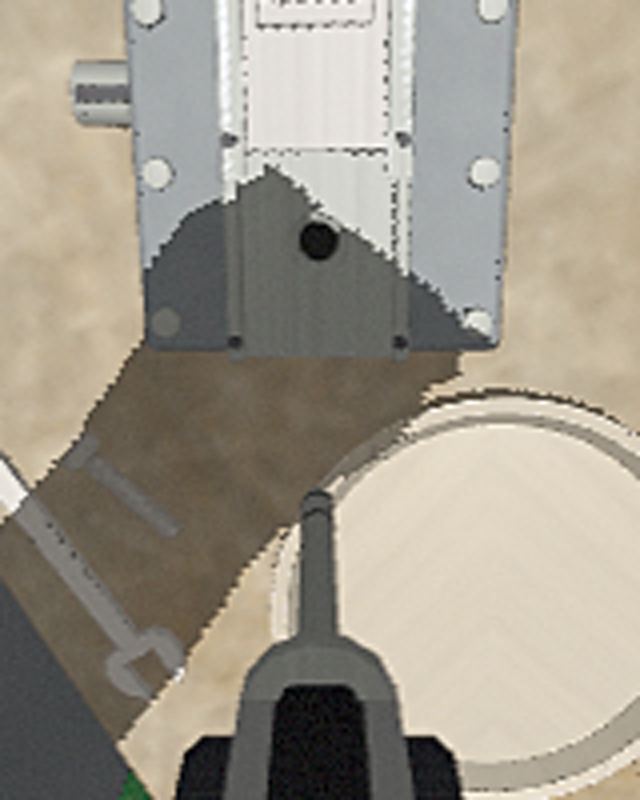

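```bash
cat >> h.py <<'E'
from scipy.spatial.transform import Rotation as Ro
RG=Ro.from_quat([-.6953909,-.04487,.71646,-.03313]).as_matrix()
def rod(s,rt=None):
    R=Ro.from_quat(s['tcp_rot']).as_matrix(); d=R@(RG.T@np.array([0,0,-1.]) if rt is None else rt)
    P=s['position']-18.7*R[:,0]; return P,d
E
python3 - <<'E'
from h import *
s=get_state();im,p=load('w10')
P,d=rod(s);print(P,d,'tip',P+147*d,proj(p,[P+147*d,P+37*d]))
c=lambda x,y:(180+x/4-.4,60+y/4-.4)
print('tip px',c(317,492),'mouth',onz(p,*c(319,240),130))
print('tip at z',onz(p,*c(317,492),(P+147*d)[2]))
E
```

```text
[527.09138626 234.12320368 330.00332457] [-0.02661591 -0.0163071  -0.99951272] tip [523.1788471  231.72606    183.07495515] [[262.05442553 180.35294004]
 [260.72150086 231.62892713]]
tip px (258.85, 182.6) mouth [544.54455536 281.48168721 130.        ]
tip at z [519.12760448 231.08369877 183.07495515]
```

Call:
play_rows --deltas '[[[0.17, 0.34, 0, 0], [0.17, 0.34, -0.2, 0], [0.1, 0.2, -0.2, 0], [0.06, 0.12, -0.1, 0], [0, 0, 0, 0], [0, 0, 0, 0]]]' --force 25

```text
time_s: 11.22
position: [551.5, 283.5, 285.0]
tcp_rot: [-0.583, -0.363, 0.629, -0.363]
contact_force: [1.1, 0.5, -0.2]
opening: 0.108
```

```bash
python3 - <<'E'
from h import *
s=get_state();im,p=snap('wrist','w11');print(s['position'],s['contact_force'])
print(np.round(Ro.from_quat(s['tcp_rot']).as_matrix(),3))
crop('w11',200,120,320,260,5,'w11b')
im,p=snap('scene','s11');crop('s11',110,150,250,330,3.3,'s11b')
E
```

```text
[551.51833139 283.48356413 285.02777234] [ 1.06853861  0.52428186 -0.15618384]
[[-0.056  0.881 -0.47 ]
 [-0.034 -0.472 -0.881]
 [-0.998 -0.034  0.056]]
```

View pics/w11b.png

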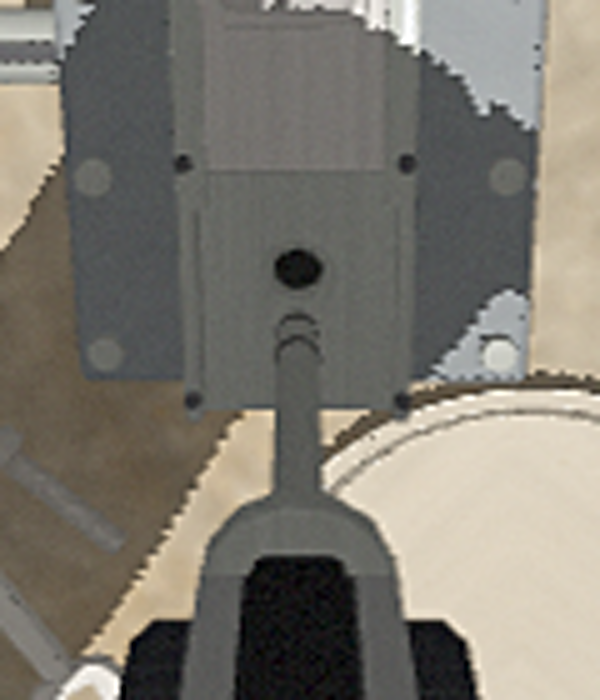

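View pics/s11b.png

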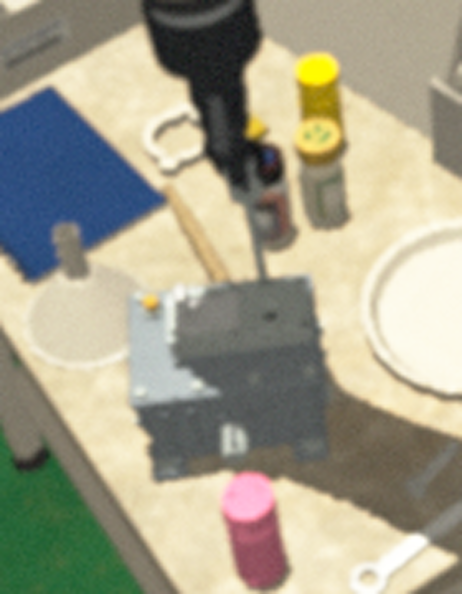

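```bash
python3 - <<'E'
from h import *
s=get_state();im,p=load('w11')
c=lambda x,y:(200+x/5-.4,120+y/5-.4)
rt=np.array([1,-0.005,-.029]);rt/=np.linalg.norm(rt)
P,d=rod(s,rt);T=P+147*d;print('pred tip',T,d,proj(p,T))
print('tip px',c(297,318))
m=onz(p,*c(298.5,268),130);t=onz(p,*c(297,318),T[2]);print('mouth',m,'tip',t,m-t)
i2,q=load('s11'); cs=lambda x,y:(110+x/3.3-.4,150+y/3.3-.4)
print('scene mouth',onz(q,*cs(270,316),130),'tip scene',onz(q,*cs(264,279),T[2]))
E
```

```text
pred tip [545.80635134 283.22700252 157.03624786] [-0.0465245  -0.00561863 -0.99890135] [[258.76633892 180.34294001]]
tip px (259.0, 183.2)
mouth [545.05798553 282.54263589 130.        ] tip [544.55569063 280.39134237 157.03624786] [  0.5022949    2.15129352 -27.03624786]
scene mouth [538.00673978 284.95220809 130.        ] tip scene [553.02715022 278.26988396 157.03624786]
```

Call:
play_rows --deltas '[[[0, 0.02, -0.2, 0], [0, 0.01, -0.2, 0], [0, 0, 0, 0], [0, 0, 0, 0]]]'

```text
time_s: 11.82
position: [551.4, 284.4, 264.2]
tcp_rot: [-0.584, -0.363, 0.629, -0.363]
contact_force: [0.1, 0.1, 0.1]
opening: 0.108
```

```bash
python3 - <<'E'
from h import *
s=get_state();im,p=snap('wrist','w12');print(s['position'],s['contact_force'])
crop('w12',200,120,320,260,5,'w12b')
im,p=snap('scene','s12');crop('s12',160,190,220,270,9,'s12b')
E
```

```text
[551.36819119 284.43041821 264.20849303] [0.11674466 0.13627492 0.11556653]
```

View pics/w12b.png

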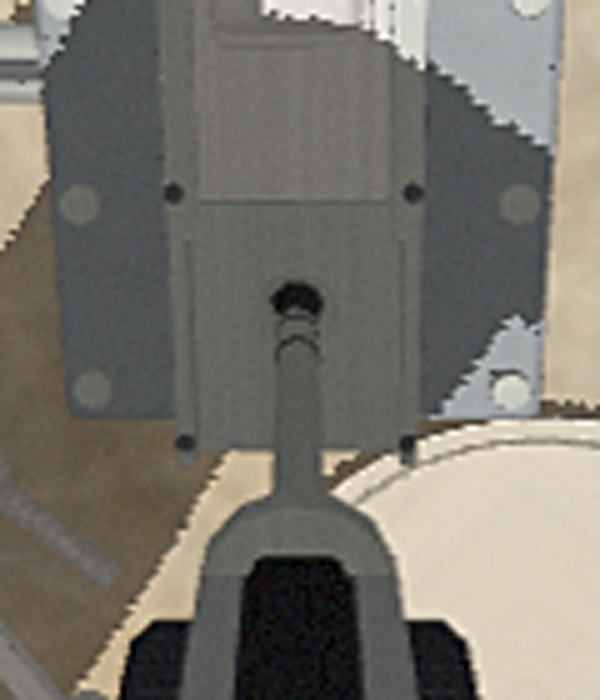

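View pics/s12b.png

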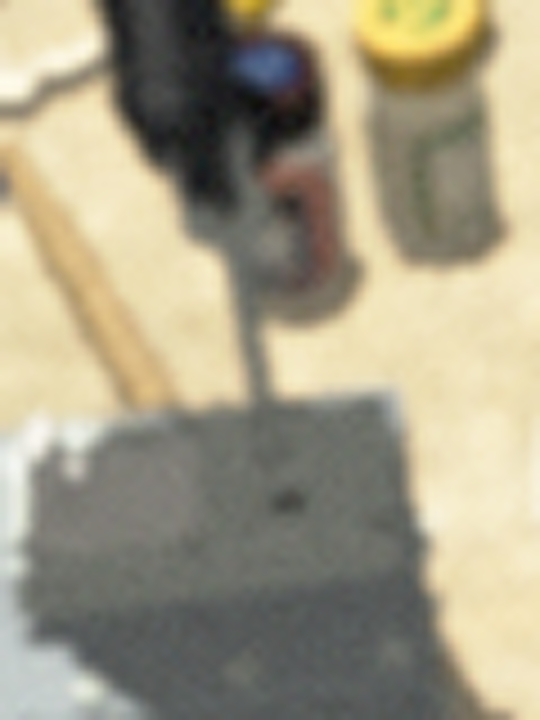

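Call:
play_rows --deltas '[[[0.02, 0.04, -0.1, 0], [0, 0, -0.15, 0], [0, 0, -0.15, 0], [0, 0, 0, 0]]]'

```text
time_s: 12.42
position: [551.6, 285.4, 243.2]
tcp_rot: [-0.583, -0.362, 0.63, -0.363]
contact_force: [-1.9, -1.4, -1.9]
opening: 0.109
```

```bash
python3 - <<'E'
from h import *
s=get_state();im,p=snap('wrist','w13');print(s['position'],s['contact_force'],s['ft_torque'])
crop('w13',200,120,320,260,5,'w13b')
E
```

```text
[551.57488249 285.41880062 243.16271515] [-1.85141221 -1.38038861 -1.9046411 ] [-0.29322954  0.17335036 -0.00926452]
```

View pics/w13b.png

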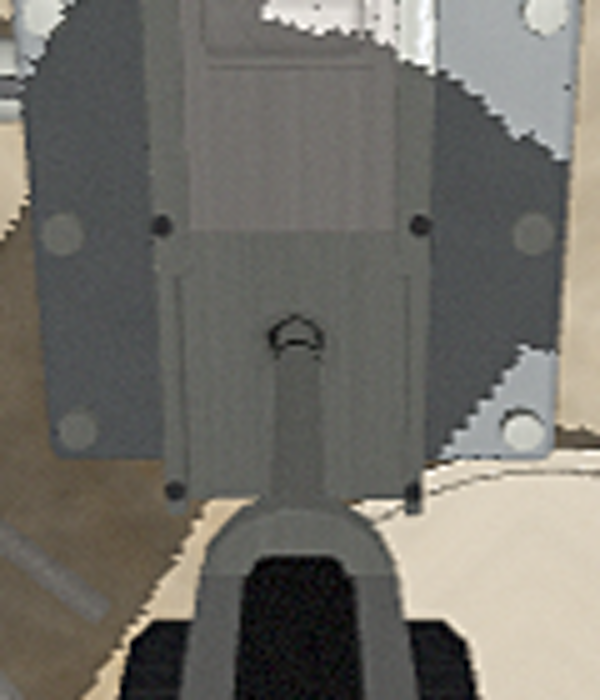

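Call:
play_rows --deltas '[[[-0.03, -0.02, -0.2, 0], [-0.01, 0, -0.2, 0], [-0.01, 0, -0.2, 0], [0, 0, 0, 0]]]'

```text
time_s: 12.98
position: [549.4, 285.0, 210.8]
tcp_rot: [-0.583, -0.363, 0.63, -0.363]
contact_force: [-0.2, -0.0, -1.2]
opening: 0.112
```

```bash
python3 - <<'E'
from h import *
s=get_state();print(s['position'],s['contact_force'],s['ft_torque'],s['opening']);print(np.round(Ro.from_quat(s['tcp_rot']).as_matrix(),3))
E
```

```text
[549.39019022 284.98502062 210.79938651] [-2.40955951e-01 -9.98737546e-04 -1.22230491e+00] [-0.09093979  0.05256003  0.01303713] 0.11224175219263628
[[-0.056  0.88  -0.471]
 [-0.034 -0.473 -0.88 ]
 [-0.998 -0.033  0.057]]
```

Call:
play_rows --deltas '[[[-0.01, 0, -0.2, 0], [-0.01, 0, -0.2, 0], [-0.01, 0, -0.2, 0], [-0.01, 0, -0.2, 0], [0, 0, 0, 0]]]'

```text
time_s: 13.6
position: [547.4, 284.5, 167.9]
tcp_rot: [-0.583, -0.362, 0.63, -0.363]
contact_force: [0.2, -1.7, -1.7]
opening: 0.115
```

```bash
python3 - <<'E'
from h import *
s=get_state();print(s['position'],s['contact_force'],s['ft_torque'],s['opening']);print(np.round(Ro.from_quat(s['tcp_rot']).as_matrix(),3))
im,p=snap('wrist','w14');crop('w14',180,150,340,270,5,'w14b')
E
```

```text
[547.39965318 284.52803154 167.90551897] [ 0.16652923 -1.72022126 -1.70363037] [-0.26867396 -0.07684793  0.04907941] 0.11485397961886114
[[-0.055  0.88  -0.471]
 [-0.035 -0.473 -0.88 ]
 [-0.998 -0.032  0.057]]
```

View pics/w14b.png

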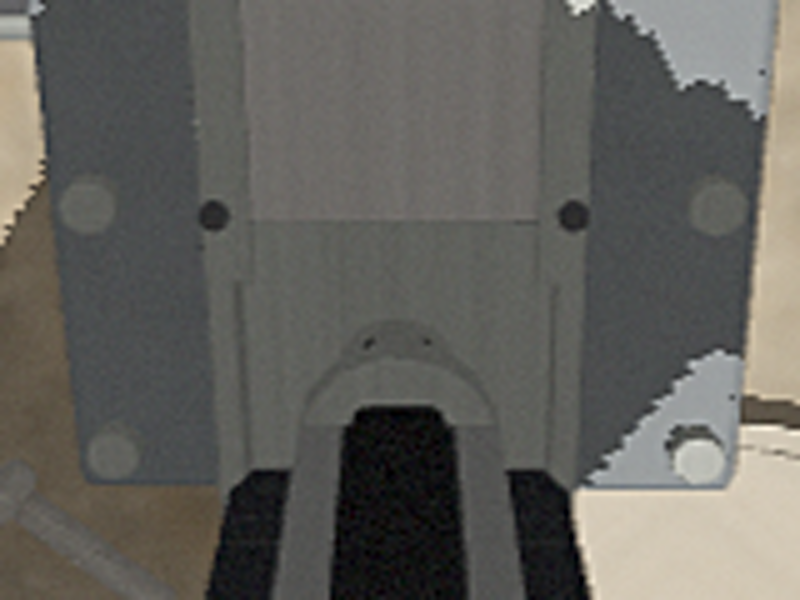

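Call:
play_rows --deltas '[[[0, -0.02, -0.15, 0], [0, 0, -0.12, 0], [0, 0, -0.06, 0], [0, 0, -0.04, 0], [0, 0, 0, 0]]]'

```text
time_s: 14.28
position: [547.1, 283.9, 149.3]
tcp_rot: [-0.583, -0.363, 0.629, -0.363]
contact_force: [-0.1, -1.3, -0.9]
opening: 0.111
```

```bash
python3 - <<'E'
from h import *
s=get_state();print(s['position'],s['contact_force'],s['ft_torque'],s['opening']);print(np.round(Ro.from_quat(s['tcp_rot']).as_matrix(),3))
im,p=snap('wrist','w15');crop('w15',180,150,340,270,5,'w15b')
E
```

```text
[547.11132399 283.92530204 149.2546168 ] [-0.09789777 -1.34810567 -0.94791357] [-0.20787927  0.1804607  -0.00537227] 0.11087661288801996
[[-0.055  0.88  -0.471]
 [-0.034 -0.473 -0.88 ]
 [-0.998 -0.033  0.056]]
```

View pics/w15b.png

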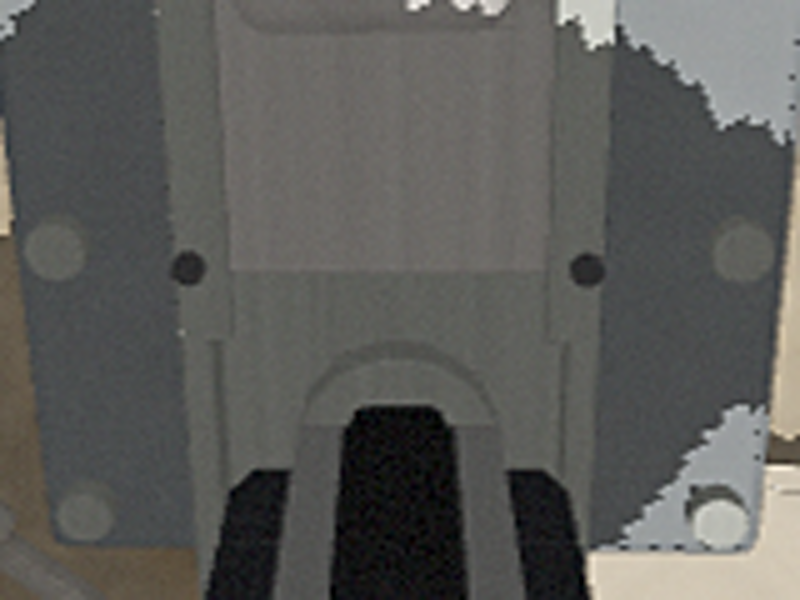

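Call:
play_rows --deltas '[[[0, 0, -0.05, 0], [0, 0, -0.04, 0], [0, 0, 0, 0]]]'

```text
time_s: 14.7
position: [547.1, 283.9, 149.0]
tcp_rot: [-0.585, -0.363, 0.628, -0.363]
contact_force: [-1.6, -1.2, -2.2]
opening: 0.111
```

Call:
play_rows --deltas '[[[0, 0, -0.1, 0], [0, 0, -0.1, 0]]]'

```text
time_s: 14.95
position: [547.1, 284.0, 148.4]
tcp_rot: [-0.588, -0.362, 0.625, -0.364]
contact_force: [-10.6, -5.5, 30.4]
opening: 0.113
```

```bash
python3 - <<'E'
from h import *
s=get_state();print(s['position'],s['contact_force'],s['ft_torque'],s['opening'])
im,p=snap('wrist','w16');crop('w16',180,150,340,270,5,'w16b')
E
```

```text
[547.14271624 283.98032619 148.42857421] [-10.58992181  -5.47702115  30.43994177] [-1.58187565  2.67519588  0.01441757] 0.11316033513209363
```

View pics/w16b.png

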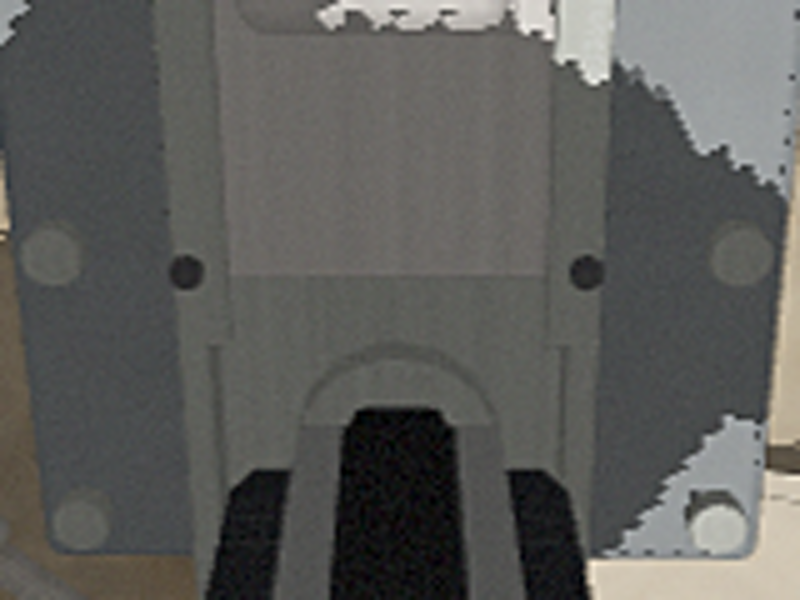

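Call:
play_rows --deltas '[[[0, 0, 0, 0], [0, 0, 0, 0], [0, 0, 0, 0]]]' --jaw 0.5

```text
time_s: 15.38
position: [548.4, 284.9, 149.4]
tcp_rot: [-0.589, -0.363, 0.624, -0.363]
contact_force: [0.5, 1.1, -0.1]
opening: 0.249
```

```bash
python3 - <<'E'
from h import *
s=get_state();print(s['position'],s['contact_force'],s['ft_torque'],s['opening']);print(np.round(Ro.from_quat(s['tcp_rot']).as_matrix(),3))
im,p=snap('wrist','w17');crop('w17',150,130,380,330,3.4,'w17b')
im,p=snap('scene','s17');crop('s17',130,190,230,290,6,'s17b')
E
```

```text
[548.4086193  284.8840551  149.43494938] [ 0.51868708  1.14540197 -0.1217198 ] [ 0.01836868 -0.0237201  -0.00468938] 0.24886788027804502
[[-0.041  0.881 -0.472]
 [-0.026 -0.473 -0.881]
 [-0.999 -0.024  0.042]]
```

View pics/w17b.png

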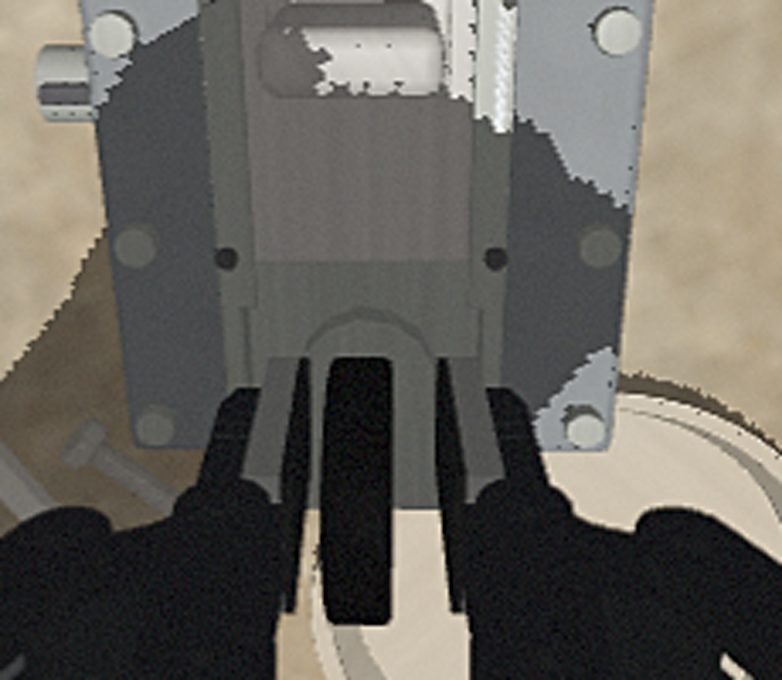

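View pics/s17b.png

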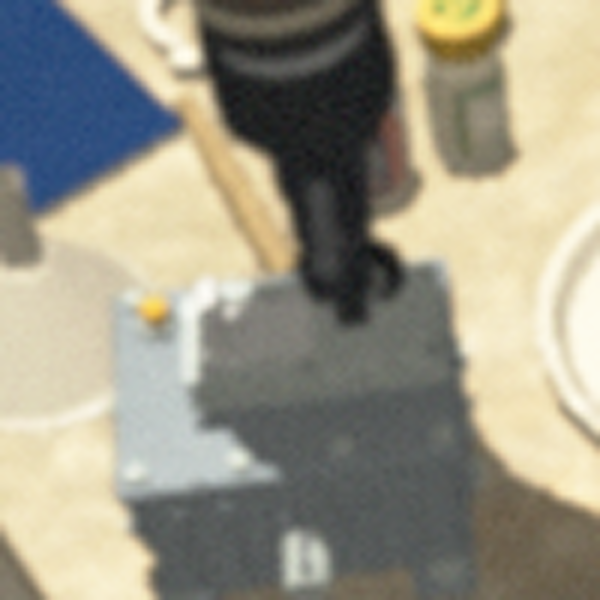

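Call:
play_rows --deltas '[[[-0.04, 0.02, 0, 0], [0, 0, 0, 0]]]'

```text
time_s: 15.72
position: [546.1, 285.8, 148.4]
tcp_rot: [-0.589, -0.363, 0.624, -0.363]
contact_force: [0.7, -0.3, -0.6]
opening: 0.246
```

Call:
play_rows --deltas '[[[0, 0, 0, 0], [0, 0, 0, 0], [0, 0, 0, 0], [0, 0, 0, 0]]]' --jaw 1 --force 40

```text
time_s: 16.23
position: [546.4, 285.6, 148.5]
tcp_rot: [-0.589, -0.362, 0.624, -0.364]
contact_force: [0.4, -0.8, -0.3]
opening: 0.107
```

```bash
python3 - <<'E'
from h import *
s=get_state();print(s['position'],s['contact_force'],s['ft_torque'],s['opening']);print(repr(s['tcp_rot']));print(np.round(Ro.from_quat(s['tcp_rot']).as_matrix(),3))
E
```

```text
[546.37846557 285.57231759 148.46136938] [ 0.38631185 -0.75569855 -0.27609658] [-0.11536552 -0.17433295  0.02830437] 0.10722636240168376
array([-0.58882706, -0.36218958,  0.62430901, -0.36378518])
[[-0.042  0.881 -0.472]
 [-0.028 -0.473 -0.881]
 [-0.999 -0.024  0.044]]
```

Call:
play_rows --deltas '[[[0, 0, 0.2, 0], [0, 0, 0.4, 0], [0, 0, 0.5, 0], [0, 0, 0.6, 0], [0, 0, 0.6, 0], [0, 0, 0.6, 0], [0, 0, 0.5, 0], [0, 0, 0.2, 0], [0, 0, 0, 0]]]'

```text
time_s: 17.35
position: [545.4, 284.9, 338.3]
tcp_rot: [-0.59, -0.362, 0.623, -0.364]
contact_force: [-0.7, 0.4, -0.8]
opening: 0.115
```

```bash
python3 - <<'E'
from h import *
s=get_state();print(s['position'],s['contact_force'],s['opening']);print(np.round(Ro.from_quat(s['tcp_rot']).as_matrix(),3))
im,p=snap('wrist','w18');crop('w18',0,0,512,384,1.5,'w18b')
im,p=snap('scene','s18');crop('s18',110,130,320,330,3,'s18b')
E
```

```text
[545.43170958 284.94554168 338.28460658] [-0.70731884  0.36140277 -0.80728458] 0.11472629804347015
[[-0.04   0.881 -0.472]
 [-0.026 -0.473 -0.881]
 [-0.999 -0.022  0.042]]
```

View pics/w18b.png

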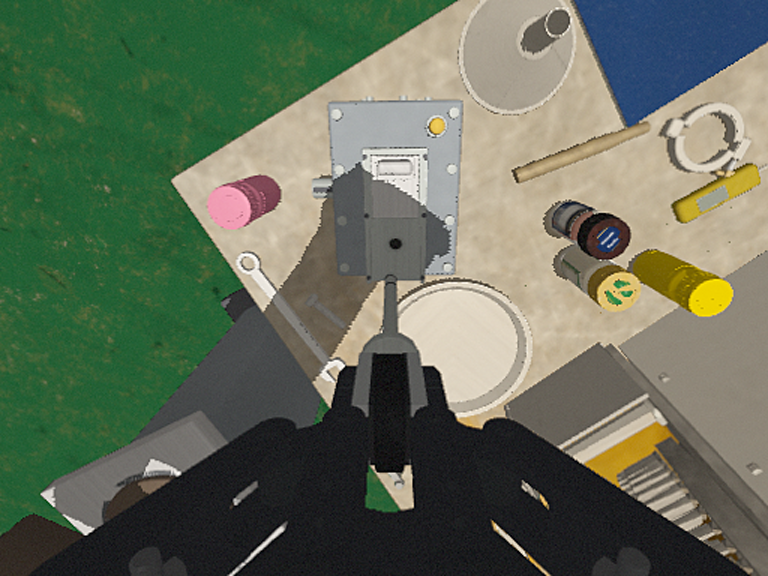

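View pics/s18b.png

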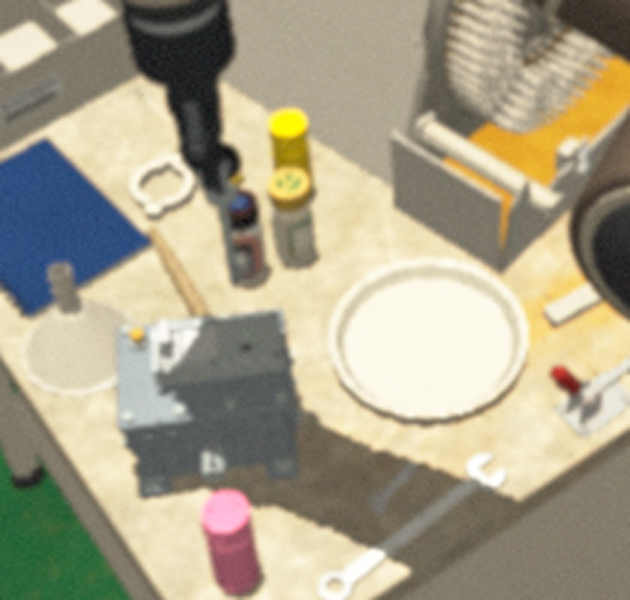

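Call:
play_rows --deltas '[[[-0.25, -0.4, 0, 1], [-0.25, -0.4, 0, 1], [-0.25, -0.4, 0, 1], [-0.25, -0.4, 0, 1], [-0.25, -0.4, 0, 1], [-0.25, -0.4, 0, 1], [-0.25, -0.4, 0, 1], [-0.25, -0.4, 0, 1], [-0.25, -0.4, 0, 1], [-0.25, -0.4, 0, 1]]]'

```text
time_s: 18.7
position: [412.8, 79.2, 327.0]
tcp_rot: [0.328, 0.607, -0.367, 0.624]
contact_force: [0.3, 0.1, -0.3]
opening: 0.113
```

Call:
play_rows --deltas '[[[0, -0.5, 0.05, 1], [0, -0.55, 0.05, 1], [0, -0.55, 0.05, 1], [0.05, -0.55, 0.05, 1], [0.05, -0.55, 0.05, 1], [0.1, -0.55, 0.05, 1], [0.1, -0.55, 0, 1], [0.1, -0.55, 0, 1], [0.1, -0.55, 0, 1], [0.1, -0.5, 0, 1]]]'

```text
time_s: 19.95
position: [436.6, -198.3, 335.4]
tcp_rot: [-0.017, 0.693, -0.011, 0.72]
contact_force: [0.7, -0.3, -1.1]
opening: 0.109
```

```bash
python3 - <<'E'
from h import *
s=get_state();print(s['position'],s['contact_force'],s['opening'],s['joint_positions']);R=Ro.from_quat(s['tcp_rot']).as_matrix();print(np.round(R,3),np.degrees(np.arctan2(R[1,1],R[0,1])))
im,p=snap('wrist','w19');crop('w19',0,0,512,384,1.5,'w19b')
im,p=snap('top','t19')
E
```

```text
[ 436.61559523 -198.2550676   335.38422373] [ 0.69228746 -0.34169448 -1.10737254] 0.10927538579549056 [-0.41398463  0.01974645  0.07309872  1.57338572 -0.01988047 -0.42283075]
[[ 0.038 -0.008  0.999]
 [-0.039  0.999  0.009]
 [-0.999 -0.039  0.038]] 90.43534705786865
```

View pics/w19b.png

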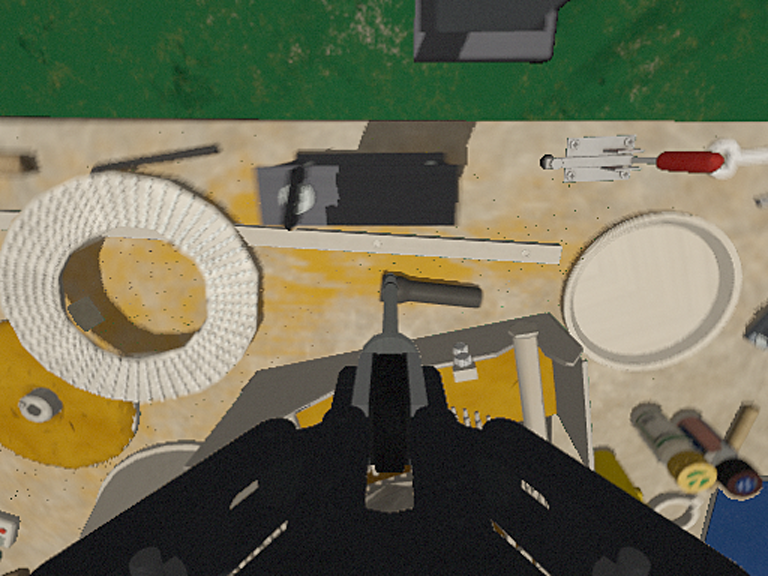

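View pics/t19.png

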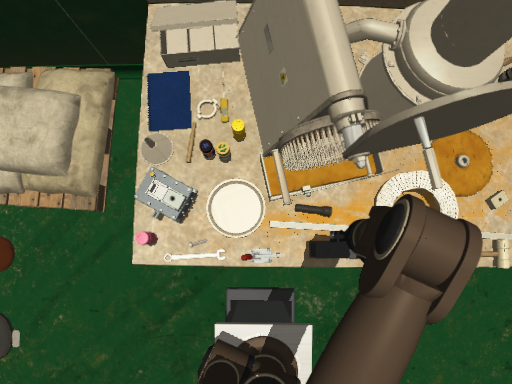

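Call:
play_rows --deltas '[[[0, 0, -0.4, 0], [0, 0, -0.6, 0], [0, 0, -0.6, 0], [0, 0, -0.6, 0], [0, 0, -0.4, 0], [0, 0, -0.2, 0], [0, 0, 0, 0]]]' --force 30

```text
time_s: 20.92
position: [433.3, -194.0, 187.9]
tcp_rot: [-0.011, 0.695, -0.014, 0.719]
contact_force: [0.1, 0.2, -0.6]
opening: 0.116
```

```bash
python3 - <<'E'
from h import *
s=get_state();print(s['position'],s['contact_force'],s['opening'])
im,p=snap('wrist','w20');crop('w20',100,80,400,330,2.6,'w20b')
E
```

```text
[ 433.30988729 -193.96447421  187.92483372] [ 0.10692473  0.22963785 -0.57375721] 0.1155498460979243
```

View pics/w20b.png

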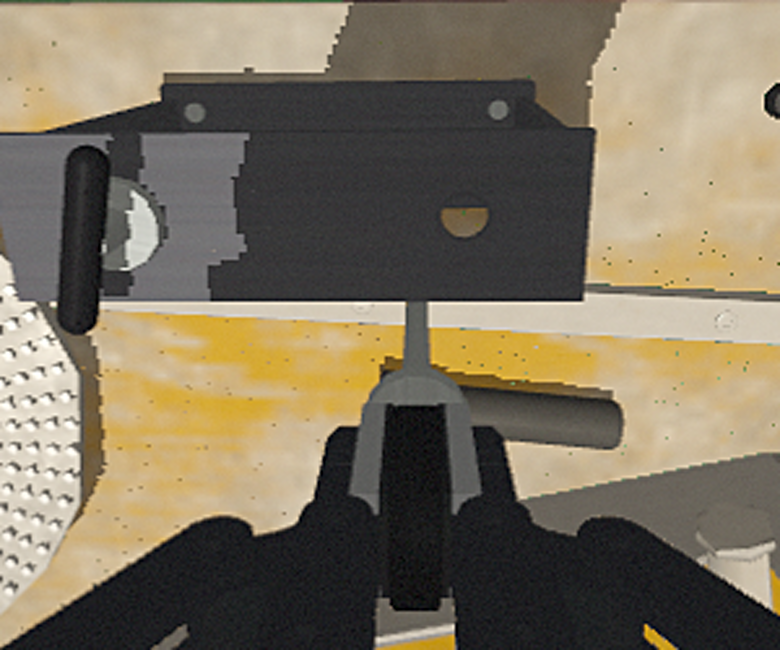

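Call:
play_rows --deltas '[[[-0.3, -0.06, 0, 0], [-0.3, -0.04, 0, 0], [-0.3, 0, -0.05, 0], [-0.3, 0, -0.05, 0]]]'

```text
time_s: 21.48
position: [377.0, -199.8, 188.2]
tcp_rot: [-0.012, 0.689, -0.013, 0.725]
contact_force: [5.6, -0.3, -1.0]
opening: 0.112
```

```bash
python3 - <<'E'
from h import *
s=get_state();print(s['position'],s['contact_force'],s['opening'])
im,p=snap('wrist','w21');crop('w21',100,80,400,330,2.6,'w21b')
im,p=snap('scene','s21')
E
```

```text
[ 376.99890155 -199.84910187  188.19061863] [ 5.58166373 -0.32089157 -0.96392375] 0.11194182611123331
```

View pics/w21b.png

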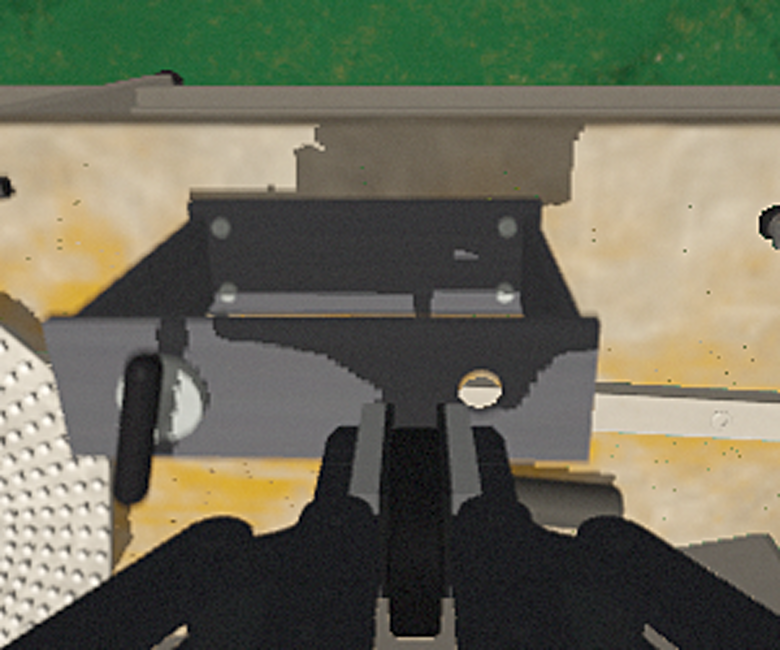

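Call:
play_rows --deltas '[[[-0.3, 0, -0.1, 0], [-0.3, 0, -0.1, 0], [-0.2, 0, -0.2, 0], [-0.1, 0, -0.3, 0], [-0.1, 0, -0.3, 0]]]'

```text
time_s: 22.2
position: [328.8, -202.5, 142.7]
tcp_rot: [-0.013, 0.684, -0.017, 0.729]
contact_force: [-0.5, 0.1, 4.5]
opening: 0.115
```

```bash
python3 - <<'E'
from h import *
s=get_state();print(s['position'],s['contact_force'],s['opening'])
im,p=snap('wrist','w22');crop('w22',100,80,400,330,2.6,'w22b')
im,p=snap('scene','s22');crop('s22',300,60,512,260,3,'s22b')
E
```

```text
[ 328.79519657 -202.51763314  142.68717025] [-0.5353783   0.05776828  4.51869165] 0.11492515344373477
```

View pics/w22b.png

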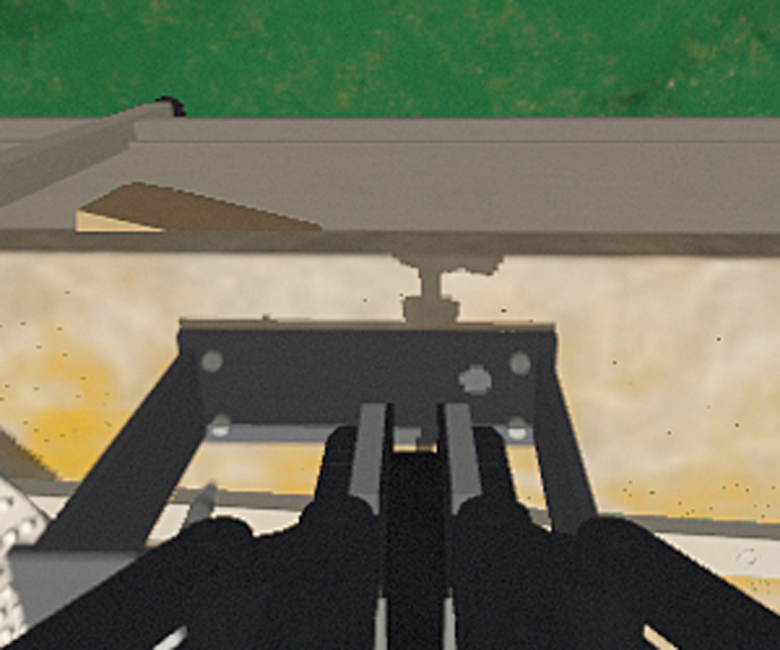

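View pics/s22b.png

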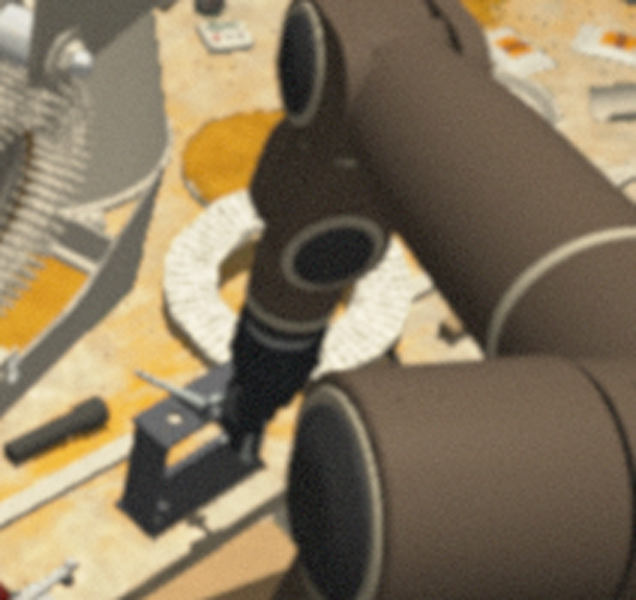

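Call:
play_rows --deltas '[[[-0.12, 0, -0.2, 0], [0, 0, -0.15, 0], [0, 0, -0.08, 0], [0, 0, 0, 0]]]'

```text
time_s: 22.8
position: [322.0, -202.5, 119.4]
tcp_rot: [-0.013, 0.685, -0.017, 0.729]
contact_force: [-0.0, -0.5, 3.6]
opening: 0.109
```

```bash
python3 - <<'E'
from h import *
s=get_state();print(s['position'],s['contact_force'],s['ft_torque'],s['opening']);print(np.round(Ro.from_quat(s['tcp_rot']).as_matrix(),3))
im,p=snap('scene','s23');crop('s23',330,160,400,250,7,'s23b')
E
```

```text
[ 322.01650055 -202.50513358  119.44329653] [-0.02902254 -0.53188679  3.59338597] [-0.10153618 -0.39849079 -0.07177685] 0.1086493642330807
[[ 0.062  0.007  0.998]
 [-0.042  0.999 -0.004]
 [-0.997 -0.042  0.063]]
```

View pics/s23b.png

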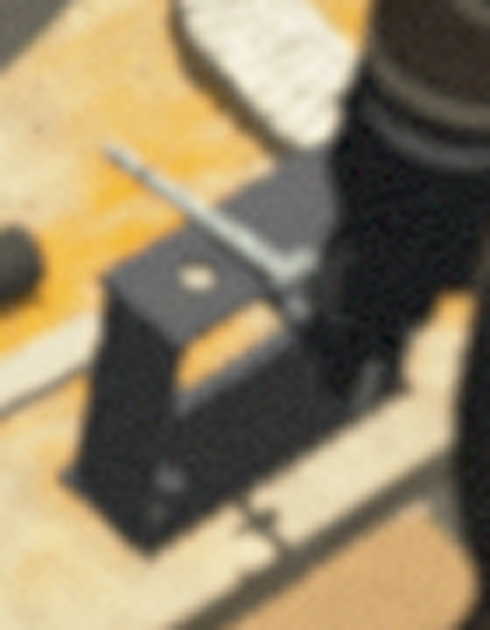

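Call:
play_rows --deltas '[[[0, 0, 0, 0], [0, 0, 0, 0], [0, 0, 0.2, 0], [0, 0, 0.4, 0], [0, 0, 0.5, 0], [0, 0, 0.6, 0], [0, 0, 0.4, 0], [0, 0, 0.2, 0]]]' --force 100

```text
time_s: 23.85
position: [317.1, -199.6, 236.0]
tcp_rot: [-0.011, 0.689, -0.014, 0.724]
contact_force: [-0.9, -0.8, -1.0]
opening: 0.109
```

```bash
python3 - <<'E'
from h import *
s=get_state();print(s['position'],s['contact_force'],s['opening'],s['joint_positions']);print(np.round(Ro.from_quat(s['tcp_rot']).as_matrix(),3))
im,p=snap('scene','s24');crop('s24',300,60,512,260,3,'s24b')
E
```

```text
[ 317.1050422  -199.62678977  236.01554849] [-0.93240777 -0.75495719 -1.04743381] 0.10857196347858987 [-0.55859117 -0.20997077 -0.35061372  1.36860208 -0.00413164 -0.55451156]
[[ 0.05   0.005  0.999]
 [-0.036  0.999 -0.003]
 [-0.998 -0.036  0.05 ]]
```

View pics/s24b.png

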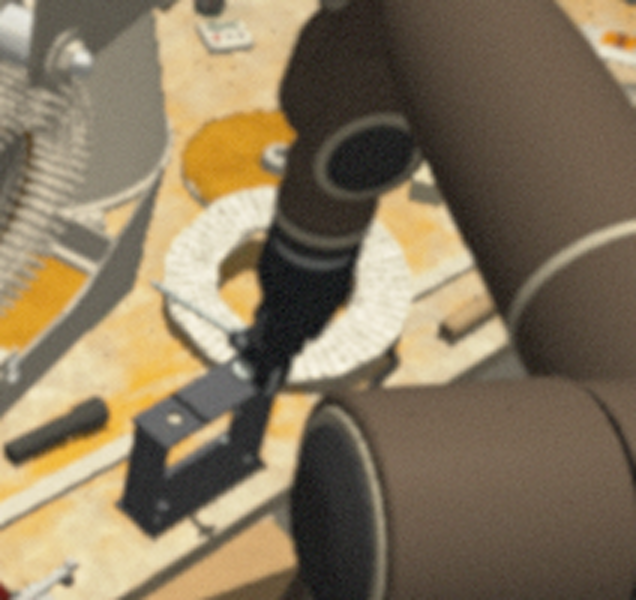

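Call:
play_rows --deltas '[[[0, 0.4, 0, 0], [0.05, 0.6, 0.05, 0], [0.1, 0.6, 0, 0], [0.1, 0.7, 0, 0], [0.1, 0.7, 0, 0], [0.15, 0.7, 0, 0], [0.15, 0.7, 0, 0], [0.15, 0.7, 0, 0], [0.15, 0.5, 0, 0], [0.1, 0.3, 0, 0]]]'

```text
time_s: 25.15
position: [365.0, 103.9, 231.6]
tcp_rot: [-0.011, 0.694, -0.016, 0.72]
contact_force: [-0.2, -0.1, -0.6]
opening: 0.104
```

```bash
python3 - <<'E'
from h import *
s=get_state();print(s['position'],s['contact_force'],s['opening'],s['joint_positions']);R=Ro.from_quat(s['tcp_rot']).as_matrix();print(np.round(R,3))
P=s['position']-18.7*R[:,0];print('P',P)
E
```

```text
[364.95776087 103.87874011 231.63552028] [-0.19198335 -0.12521813 -0.59327372] 0.10401236228404843 [ 0.31341576 -0.16922542 -0.32744325  1.38928607 -0.04638435  0.31997998]
[[ 0.036  0.008  0.999]
 [-0.037  0.999 -0.006]
 [-0.999 -0.037  0.037]]
P [364.27656563 104.56944421 250.31034025]
```

Call:
play_rows --deltas '[[[0.15, -0.05, 0, 0], [0.1, -0.05, 0, 0], [0, 0, 0, 0], [0, 0, 0, 0], [0, 0, 0, 0]]]'

```text
time_s: 25.78
position: [377.1, 97.1, 229.9]
tcp_rot: [-0.011, 0.695, -0.016, 0.718]
contact_force: [-0.0, -0.7, -0.6]
opening: 0.101
```

```bash
python3 - <<'E'
from h import *
s=get_state();print(s['position'],s['contact_force'],s['opening'],s['qd']);R=Ro.from_quat(s['tcp_rot']).as_matrix();print(np.round(R,3))
P=s['position']-18.7*R[:,0];print('P',P)
for n in('scene','top','wrist'):snap(n,n[0]+'25')
crop('s25',150,120,350,290,4,'s25b');crop('t25',130,130,330,280,4,'t25b')
E
```

```text
[377.07549231  97.13850615 229.93067566] [-0.01773957 -0.71807784 -0.60998971] 0.10132341205228877 [-0.00777211 -0.00458057  0.00034335  0.00094336 -0.00105344 -0.00253288]
[[ 0.033  0.008  0.999]
 [-0.039  0.999 -0.007]
 [-0.999 -0.038  0.033]]
P [376.46600884  97.86133739 248.60675782]
```

View pics/s25b.png

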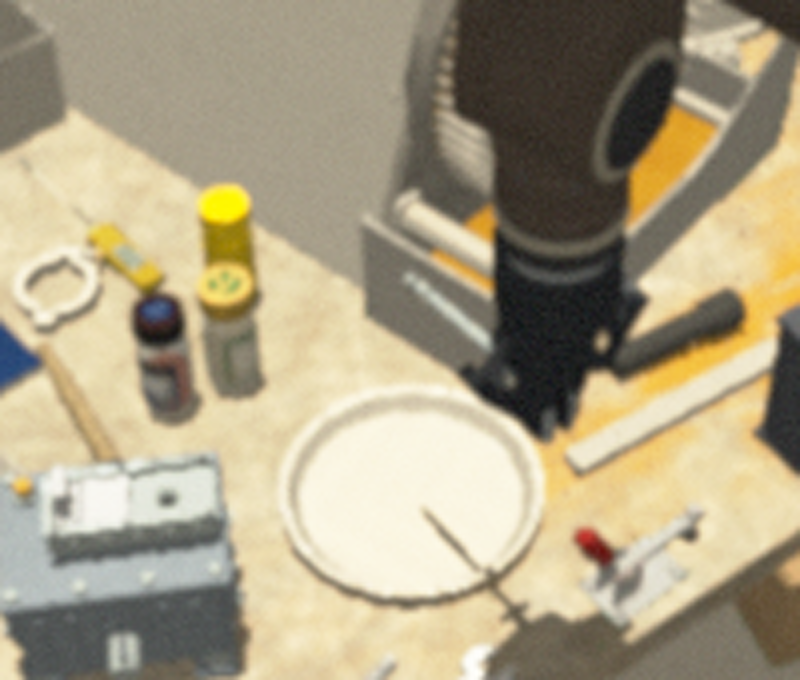

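View pics/t25b.png

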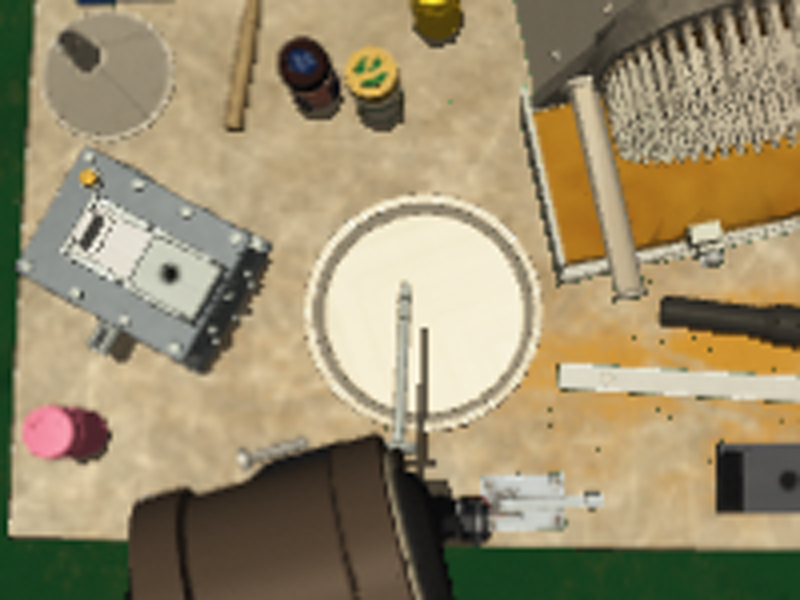

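View pics/w25.png

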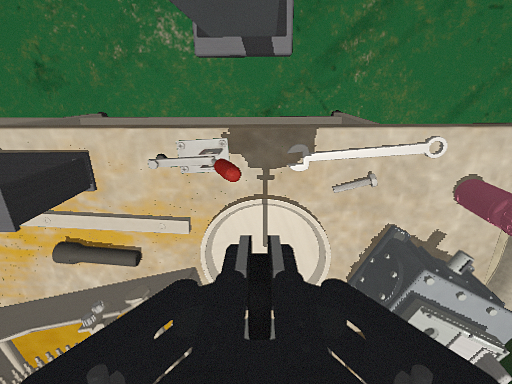

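```bash
python3 - <<'E'
from h import *
_,q=load('s25');_,t=load('t25')
T,r=tri(ray(q,150+405/4-.4,120+276/4-.4),ray(t,130+405/4-.4,130+283/4-.4));print(T,r)
C,r=tri(ray(q,150+490/4-.4,120+342/4-.4),ray(t,130+399/4-.4,130+425/4-.4));print(C,r)
P=np.array([376.5,97.9,248.6]);d=T-P;print(np.linalg.norm(d),np.degrees(np.arcsin(d[2]/np.linalg.norm(d))))
s=get_state();print(s['time_s'])
im,p=snap('top','t26');crop('t26',290,220,390,270,8,'t26b')
E
```

```text
[527.19864011  97.41012489 238.09419089] [np.float64(0.40334987805644257), np.float64(0.4033498780563933)]
[432.37909986  99.003742   259.12644683] [np.float64(1.7748860225553431), np.float64(1.7748860225554672)]
151.06519167188114 -3.987846480409845
25.925
```

View pics/t26b.png

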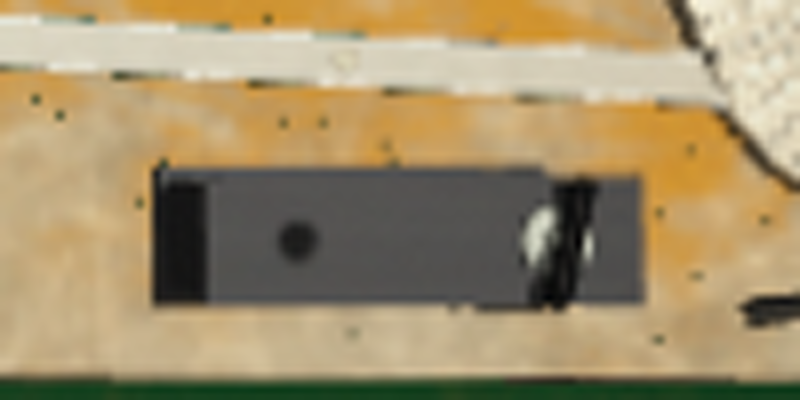

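Call:
play_rows --deltas '[[[0, 0, 0, 0], [0, 0, 0, 0], [0, 0, 0, 0], [0, 0, 0, 0], [0, 0, 0, 0], [0, 0, 0, 0], [0, 0, 0, 0], [0, 0, 0, 0]]]'

```text
time_s: 26.98
position: [377.1, 97.6, 230.0]
tcp_rot: [-0.011, 0.695, -0.016, 0.719]
contact_force: [0.1, 0.2, 0.0]
opening: 0.102
```

```bash
python3 - <<'E'
from h import *
s=get_state();print(s['position'],s['contact_force'],s['opening'],s['tcp_rot'])
snap('scene','s27');snap('top','t27');crop('s27',230,160,300,220,11,'s27b');crop('t27',210,180,260,260,7,'t27b')
crop('s25',230,160,300,220,11,'s25c')
E
```

```text
[377.05502374  97.64533488 230.03890861] [0.13495317 0.23913192 0.02705649] 0.10183011864209557 [-0.01132823  0.69517853 -0.01582784  0.71857356]
```

View pics/s27b.png

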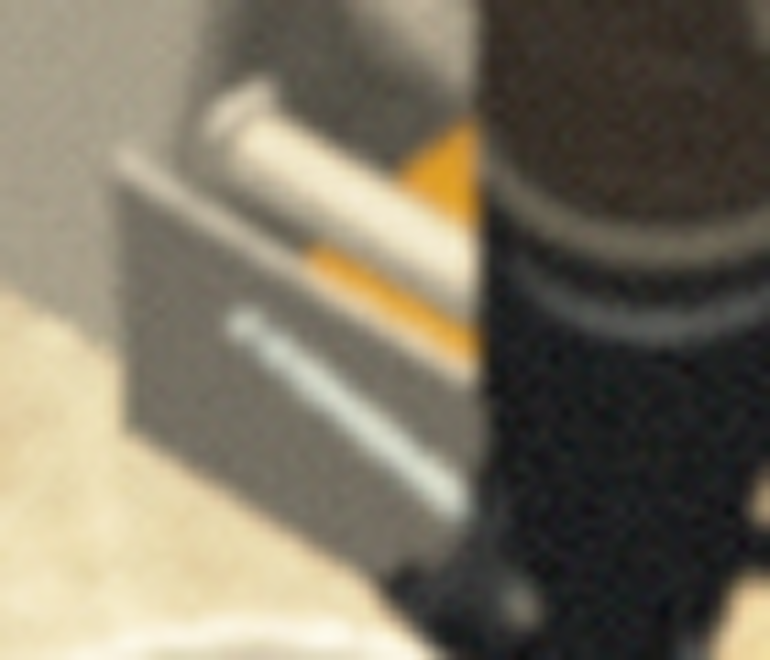

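View pics/s25c.png

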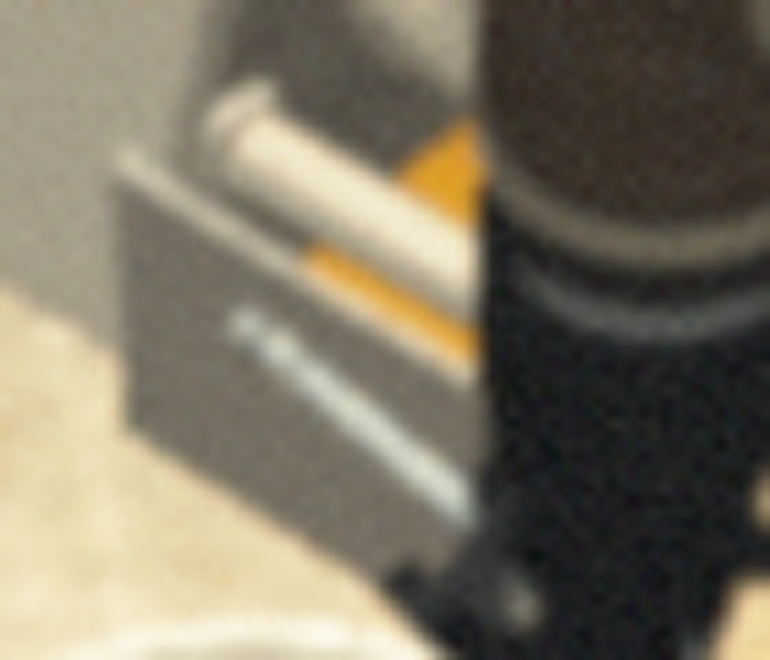

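```bash
python3 - <<'E'
from h import *
_,q=load('s27');_,t=load('t27'); P=np.array([376.5,97.9,248.7])
for a in (-10,-6,-3,0,3):
    d=np.array([np.cos(np.radians(a)),-.007,np.sin(np.radians(a))]); print(a,proj(q,P+147*d),proj(t,P+147*d))
print(230+238/11,160+325/11)
E
```

```text
-10 [[252.5598274  193.75384432]] [[231.24418374 202.9613777 ]]
-6 [[252.19984264 190.78518872]] [[231.01781339 202.08019871]]
-3 [[252.03245904 188.62883305]] [[230.84018056 201.57850994]]
0 [[251.95463087 186.53864915]] [[230.65613654 201.21813331]]
3 [[251.96767526 184.52012116]] [[230.46600725 201.00324194]]
251.63636363636363 189.54545454545456
```

```bash
python3 -c "
from cell import finish_job,get_state
print(get_state()['opening']);print(finish_job())"
```

```text
0.1037170880838448
the job is handed in; nothing more can be done
None
```

I opened the dust slide, seated the long rod down the guide tube, drew it out and handed the job in at about 27 s. At hand-in the gripper was holding the rod level over the drip pan. `finish_job` reports no verdict, so these are my own checks.

1. **Dust slide:** I pushed it with the shut fingers to its stop. The wrist picture gave about 50 mm open. It still looked fully open in the last pictures.
2. **Seating:** The rod went in with only a few newtons of side force. At the end I pressed until about 30 N showed on the tool. I then opened the jaws so the rod sat freely by its own weight, and gripped it again.
3. **Drawing out and levelling:** The tool cannot be tilted, so after drawing the rod out I turned it in the grip. I did this by swinging it over the top edge of the stand, with forces of about 6 N or less. I then gripped it at 100 N.

**Last checks:**
- **Tip position:** it measured about (527, 97, 238) mm, within roughly 10 mm of the pan's middle, which I measured at about (521, 97).
- **Level:** the pictures gave about 4° tip-down, good to 2–3°. The arm's pose suggested about 0°. The two disagree slightly, but both are inside the 11° limit.
- **Stillness:** two pictures about 1 s apart showed no movement, and the force on the tool was close to zero.
- **Other objects:** the short rod was in the stand and both jars were standing.

The tool picked up a tilt of 2–4° during the fast moves. The tilt itself was not corrected. I allowed for it when inserting the rod, and it did not stop the rod seating.

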